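Burnish the brass edging of a thimble case and close it

TASK

Take the orange T-handled sprung stylus from its cradle and run its tip along the brass strip on the rim of the open thimble case, from the red dot round the corner to the plain end, slowly (about 3 to 4 cm a second), with the sprung tip kept part-way pressed in (never to its stop) and always on the brass. Then lay the stylus back in the notches of its cradle and, last, lower the lid gently until it is fully closed. Leave the jar and the loose thimbles where they stand.

Things in the scene. Friction and masses are not known exactly. Their poses are not given: they have to be found in the camera images.
- stylus: T-handled stylus, loose, about 0.12 kg: orange handle bar 110 mm long (x axis), 22 mm square in section; under its middle a steel shank 14 mm thick (brass collar 18 mm) reaching 51 mm below the handle centre, then a thinner sprung tip. Origin: centre of the handle bar; z up, tip straight down. Starts lying in the cradle's notches, handle along the cradle's x; either way round will do.
- tip (a point): lowest point of the stylus's round-ended tip (8 mm thick), 76 mm straight below the handle centre when the spring is out.
- plunger (a joint): how far the sprung tip is pushed into the shank: 0 out, 0.012 m at its stop. Force 0.9 N at 0 and 0.3 N more for each mm.
- cradle: fixed wooden cradle, base 120 x 80 x 10 mm, origin under its centre. Two uprights 12 mm thick, 56 mm wide, 98 mm tall, at x = +-42 mm, with flared notches (26 mm wide at their floor, 37 mm at the top; floor 85 mm up) on the x axis line that carry the handle near its ends. Stylus in place: handle centre 96 mm above the origin, its middle free for the fingers.
- case: fixed dark wood case, 150 (x) x 220 (y) x 50 mm high, flat rim 24 mm wide; origin under its centre, front at -x, lid hinged at the +x top edge. A brass strip 10 mm wide lies flush in the rim (z = 50 mm): along x = -63 mm from y = +70 mm (red dot at y = +82 mm) to the corner at y = -98 mm, then along y = -98 mm to x = -10 mm.
- seam_start (a point): centre line of the strip at its red-dot end, on the rim's top.
- seam_corner (a point): where the centre lines of the two legs of the strip meet, on the rim's top.
- seam_end (a point): centre line of the strip at its plain end, on the rim's top.
- lidpanel (a joint): angle of the lid: 0 closed, 1.57 upright; starts at 1.55 to 1.7. Stiff hinge: it stays where it is left; 1 to 4 N at the front edge moves it. A board 150 mm (from hinge to front) x 220 mm, 10 mm thick, with a brass tab 15 mm long, 60 mm wide, 10 mm thick on the front edge; push it shut by its outer face or hold it by the tab.
- lid_hinge (a point): middle of the lid's hinge line, on the case's back top edge (x = +75 mm, z = 50 mm in the case); the lid lies within 0.5 to 10.5 mm of it, measured across the lid, on the outer side.
- lid_tab (a point): centre of the tab's outer face (top face when closed), 157.5 mm from the hinge line.
- jar: green glass jar with a brass cap, 64 mm thick, 100 mm tall, loose; origin at the centre of its underside. Leave alone.
- thimble_a: white porcelain thimble, 27 mm wide, 29 mm tall, loose on the bench; origin at the centre of its underside. Leave alone.
- thimble_b: blue porcelain thimble, 27 mm wide, 29 mm tall, loose on the bench; origin at the centre of its underside. Leave alone.
Not all that is in view belongs to the job. There is more than one size of the stylus; the job needs the middle-sized.

How it is judged (in metres and radians):
On the way, in this order (a step that is already met when the one before it is completed fails the run):
1. stylus tip pressed on the strip within 12 mm of its red-dot end, tip pressed in 1 to 10.8 mm and its centre on the strip (x of tip in the frame of case between -0.068 and -0.058 m and y of tip in the frame of case between 0.058 and 0.078 m and value of joint plunger between 0.001 and 0.0108 m and contact force between stylus and case above 0.3 N), for 0.1 s.
2. tip runs along the front leg, stretch 1 of 4, tip pressed in 1 to 10.8 mm and its centre on the strip (x of tip in the frame of case between -0.068 and -0.058 m and y of tip in the frame of case between 0.022 and 0.058 m and value of joint plunger between 0.001 and 0.0108 m and contact force between stylus and case above 0.3 N), for 0.4 s.
3. tip runs along the front leg, stretch 2 of 4, tip pressed in 1 to 10.8 mm and its centre on the strip (x of tip in the frame of case between -0.068 and -0.058 m and y of tip in the frame of case between -0.014 and 0.022 m and value of joint plunger between 0.001 and 0.0108 m and contact force between stylus and case above 0.3 N), for 0.4 s.
4. tip runs along the front leg, stretch 3 of 4, tip pressed in 1 to 10.8 mm and its centre on the strip (x of tip in the frame of case between -0.068 and -0.058 m and y of tip in the frame of case between -0.05 and -0.014 m and value of joint plunger between 0.001 and 0.0108 m and contact force between stylus and case above 0.3 N), for 0.4 s.
5. tip runs along the front leg, stretch 4 of 4, tip pressed in 1 to 10.8 mm and its centre on the strip (x of tip in the frame of case between -0.068 and -0.058 m and y of tip in the frame of case between -0.086 and -0.05 m and value of joint plunger between 0.001 and 0.0108 m and contact force between stylus and case above 0.3 N), for 0.4 s.
6. tip at the corner, tip pressed in 1 to 10.8 mm and its centre on the strip (x of tip in the frame of case between -0.07 and -0.051 m and y of tip in the frame of case between -0.105 and -0.086 m and value of joint plunger between 0.001 and 0.0108 m and contact force between stylus and case above 0.3 N), for 0.1 s.
7. tip runs along the side leg, tip pressed in 1 to 10.8 mm and its centre on the strip (x of tip in the frame of case between -0.051 and -0.022 m and y of tip in the frame of case between -0.103 and -0.093 m and value of joint plunger between 0.001 and 0.0108 m and contact force between stylus and case above 0.3 N), for 0.3 s.
8. tip within 12 mm of the strip's plain end, tip pressed in 1 to 10.8 mm and its centre on the strip (x of tip in the frame of case between -0.022 and -0.002 m and y of tip in the frame of case between -0.103 and -0.093 m and value of joint plunger between 0.001 and 0.0108 m and contact force between stylus and case above 0.3 N), for 0.1 s.
9. stylus lies back in both notches of its cradle, let go, while the lid is still open (over 1.2 rad) (x of stylus in the frame of cradle between -0.02 and 0.02 m and y of stylus in the frame of cradle between -0.008 and 0.008 m and z of stylus in the frame of cradle between 0.091 and 0.101 m and angle between stylus's own z axis and vertical below 0.12 rad and contact force between the fingers and stylus below 0.1 N and linear speed of stylus below 0.02 m/s and value of joint lidpanel above 1.2 rad), for 0.2 s.
10. lid closed (under 0.04 rad) (value of joint lidpanel below 0.04 rad), for 0.2 s.
At the end, for the whole second after the job is handed in: The stylus lies at rest in both notches of its cradle, let go: handle centre within 8 mm of the notch line sideways, 20 mm lengthways and 5 mm in height, tilted less than 0.12 rad; and the lid is closed to less than 0.04 rad (x of stylus in the frame of cradle between -0.02 and 0.02 m and y of stylus in the frame of cradle between -0.008 and 0.008 m and z of stylus in the frame of cradle between 0.091 and 0.101 m and angle between stylus's own z axis and vertical below 0.12 rad and contact force between the fingers and stylus below 0.1 N and linear speed of stylus below 0.02 m/s and value of joint lidpanel below 0.04 rad and angular speed of stylus below 0.2 rad/s); the robot touches nothing.
It fails at once if the tip presses the case with its centre 9 mm or more from the strip's centre line (clear of the brass) (contact force between stylus and case above 0.5 N and not ((x of tip in the frame of case between -0.072 and -0.054 m and y of tip in the frame of case between -0.107 and 0.08 m) or (x of tip in the frame of case between -0.072 and -0.001 m and y of tip in the frame of case between -0.107 and -0.089 m))).
It fails at once if the sprung tip is pushed to its stop (over 11.6 mm) (value of joint plunger above 0.0116 m).
It fails at once if the lid is slammed (closes faster than 1.5 rad/s) (velocity of joint lidpanel below -1.5 rad/s).
It fails at once if the jar or a loose thimble is moved more than 20 mm or tipped (distance of any of jar, thimble_a, thimble_b from where it was at the start of the episode above 0.02 m or angle between any of jar, thimble_a, thimble_b's own z axis and vertical above 0.35 rad).
It also fails if it takes over 72 s, if anything falls off the work surface, if the arm or the gripper's body presses on something with over 40 N, if the wrist force passes 120 N, or if a joint passes its speed limit or range.

ROBOT

A 6-joint arm with a two-finger parallel gripper is mounted at the origin on the work surface. World frame = base frame: x ahead of the robot, y to its left, z up, the work surface at z = 0. Lengths are in mm, angles in rad, forces in N, time in s.
With the tool pointing down it reaches from about 275 to 1000 mm from the base axis. Payload 8.4 kg.
Tool frame: the origin (TCP) lies at the very end of the fingers, on their centre line; the grasp point (between the pads) lies 19 mm behind it; z points along the fingers, y is the line along which they close (so a half turn about z gives the same grasp; the last joint's range is limited). The gripper opens to 85 mm and grips with 20 to 120 N. Pads are 22 mm wide; open, the fingers measure 114 mm over their backs; the gripper's body (76 mm by 85 mm) begins 54 mm behind the grasp point. The pads swing forward as they close: fully open they stand 13 mm farther back than shut.
Start: joints at [-1.164, 0.353, 1.633, -0, 1.155, -0.002], TCP at [248.442, -573.502, 231.281] pointing down, gripper open.
Joint ranges: [-2.63, 2.63], [-0.92, 2.1], [0.06, 2.66], [-1.3, 4.44], [0, 2.69], [-3.02, 3.02]. Speed limits (rad/s): [2.22, 2.22, 2.79, 3.14, 3.14, 3.14].

INTERFACE

Orientations are given as [roll, pitch, yaw] about the fixed x, y, z axes, in that order (R = Rz(yaw) Ry(pitch) Rx(roll)).
In Python, from rig import telemetry, imaging, r gives the robot as it stands. The module is installed in compiled form; this text tells all that it offers.
- The arm moves only by the tool step_arm, never from a script. Its argument "moves" is a list of rows, each a list of 3 entries, a list of its own where there are three numbers: the turn, a rotation vector about the tool's x, y, z scaled (see below), then the shift along the tool's x, y, z scaled (see below), then the opening, from -1 (shut) to 1 (fully open). A call has 1 to 8 rows; each row is the pose to reach, as a shift and turn from the pose commanded when the call began, along the tool's axes at that moment; what a row does not reach only later rows make up. The controller multiplies each number of a shift by 200 mm and each number of a turn by 45 degrees. A row lasts 1/10 s, in which the tool goes at most 50 mm and 8.59 degrees, less where a joint would pass 70% of its speed; a pose out of reach is approached as far as the arm can. A call with a number of a shift or a turn outside -1 to 1 is refused whole. A call with a gripper value outside its range is refused whole. The fingers move at their own pace and stop on an object; "squeeze" is the grip in N (left out, the last holds). Time passes only in rows, so rows that repeat a pose let the fingers close. It gives the time, the measured TCP pose, the force, the opening and the grip force at its end, in the units of the state.
- telemetry.sense(): the state, without advancing time (a new reading comes with each control period).
- imaging.grab_frame(name): name is "side" or "top" or "wrist"; returns the picture (384x512x3 uint8, red, green, blue); there is no depth.
- imaging.calibration(name): a dict with "fx", "fy", "cx", "cy" (pixels), "dist_coeffs" ([k1, k2, p1, p2, k3] as OpenCV has them; the pictures are not rectified), "cam_to_world" (4x4, takes a point from camera to world coordinates). Camera axes: x right, y up, looking along -z (the intrinsics and any distortion apply to the point x, -y, -z); pixel columns grow to the right and rows downward; lengths in mm; the calibration is good to about 2 mm. A picture is of the moment at which its call begins: read the wrist's pose just before it. calibration takes no time and is no camera call; for the wrist camera it gives the pose at the moment of the call.
- r.sign_off(): hands the job in; it is judged then, once.
Trained networks look in the newest picture that a camera, given by its name, has taken for a name from the list of things; names that differ only in an ending like _2 or _b are one class to them, and where a whole thing is asked for, a point or a joint stands for the part that bears it (a point fixed in the world has none). Each returns a list of dicts, best first, with "conf" (0 to 1); they miss things now and then, are a little off and sometimes report something else, mostly with a low value. They report only what shows in the picture. A call takes as long as a camera call. They do not tell look-alikes from the thing itself.
- imaging.recognise(camera, name): "extent" ([left, top, width, height] in pixels, round what is visible of it).
- imaging.mark_of(camera, name): "xy" ([column, row] in pixels: a listed point, or the origin of a listed thing).
The state is a dict: "clock": time; "qpos": joint angles; "qvel": joint speeds; "joint_efforts": joint torques, N m; "eef_pos": TCP position; "tcp_rot": TCP orientation; "contact_force": force on the tool from outside, world axes, zero at the start; "wrist_torque": the same for the moment, N m; "opening": opening from 0.0 (shut) to 1.0 (fully open); "grasp_force": force on a finger pad.
Only numpy, scipy, OpenCV 4.12 (cv2) and the standard library are available. Lean on these libraries where they do the work, as an engineer would, in place of code of your own. Each camera call takes 0.05 s, during which the arm holds its last target. There are 200 camera calls.

## Working session

There is one attempt and no reset: what is moved stays moved. The work goes in short steps, Python scripts to look and compute and a tool call to move; the robot and the scene stay as the last step left them, time stands still between calls to the robot, and variables do not carry over. Pictures are saved under pics/ and viewed, at most 14 in all, crops included, and the job is handed in when it is done.

Besides the shell and the picture viewer there is one more tool, called in YAML: its name, and indented under it one key for each argument. step_arm: Moves the arm, as the interface text tells. Its arguments: {"type":"object","properties":{"moves":{"type":"array"},"squeeze":{"type":"number"}},"required":["moves"]}

```bash
mkdir -p pics; cat > h.py <<'E'
import numpy as np, cv2
from rig import telemetry, imaging, r
def ray(cam,px,cal=None):
    c=cal or imaging.calibration(cam)
    K=np.array([[c['fx'],0,c['cx']],[0,c['fy'],c['cy']],[0,0,1.]])
    u=cv2.undistortPoints(np.array([[px]],float),K,np.array(c['dist_coeffs'],float))[0,0]
    T=np.array(c['cam_to_world']); d=T[:3,:3]@np.array([u[0],-u[1],-1]); return T[:3,3],d/np.linalg.norm(d)
def onz(cam,px,z,cal=None):
    o,d=ray(cam,px,cal); return o+d*(z-o[2])/d[2]
def proj(cam,P,cal=None):
    c=cal or imaging.calibration(cam)
    K=np.array([[c['fx'],0,c['cx']],[0,c['fy'],c['cy']],[0,0,1.]])
    T=np.array(c['cam_to_world']); p=(np.atleast_2d(P)-T[:3,3])@T[:3,:3]; p=p*[1,-1,-1]
    return cv2.projectPoints(p,np.zeros(3),np.zeros(3),K,np.array(c['dist_coeffs'],float))[0][:,0]
def tri(pa,pb,ca='top',cb='side'):
    o1,d1=ray(ca,pa);o2,d2=ray(cb,pb)
    s=np.linalg.lstsq(np.c_[d1,-d2],o2-o1,rcond=None)[0]
    a,b=o1+s[0]*d1,o2+s[1]*d2; return (a+b)/2,np.linalg.norm(a-b)
E
python3 - <<'E'
from h import *
print(telemetry.sense())
ims=[]
for c in ('top','side'):
    im=imaging.grab_frame(c); cv2.imwrite(f'pics/{c}0.png',im[:,:,::-1]); 
    k=imaging.calibration(c);print(c,np.round(np.array(k['cam_to_world'])[:3,3]),k['fx'])
    for n in ('stylus','cradle','seam_start','seam_corner','seam_end','lid_hinge','lid_tab','tip','jar','thimble_a','case'):
        print(c,n,[(np.round(d['xy'],1).tolist(),round(d['conf'],2)) for d in imaging.mark_of(c,n)])
print(telemetry.sense()['clock'])
E
```

```text
{'clock': 0.0, 'qpos': array([-1.16442450e+00,  3.53679202e-01,  1.63411658e+00, -3.45721152e-05,
        1.15521140e+00, -2.41968257e-03]), 'qvel': array([-0.00126798, -0.00155008, -0.00015279, -0.00115613,  0.0012754 ,
       -0.00021845]), 'joint_efforts': array([-1.58731593e-03, -6.05253696e+01, -3.42067802e+01,  1.41144415e-04,
        9.50746879e-03,  1.65377480e-05]), 'eef_pos': array([ 248.23028384, -573.07715254,  230.54980295]), 'tcp_rot': array([-3.14017806e+00,  2.81867863e-05,  4.08805507e-01]), 'contact_force': array([0.03095818, 0.4527597 , 0.40875545]), 'wrist_torque': array([-0.02325621,  0.06993763,  0.00237619]), 'grasp_force': 0.0, 'opening': 1.002273616730039}
top [556. -47. 821.] 361.9618497804673
top stylus [([252.5, 227.4], 0.86), ([407.7, 178.6], 0.81), ([319.5, 233.9], 0.58)]
top cradle [([318.4, 235.4], 0.96)]
top seam_start [([114.0, 235.9], 0.69)]
top seam_corner [([188.1, 249.9], 0.77)]
top seam_end [([194.6, 226.9], 0.78)]
top lid_hinge [([156.8, 177.9], 0.9)]
top lid_tab [([138.0, 155.5], 0.93)]
top tip []
top jar [([316.4, 234.0], 0.58), ([237.8, 142.4], 0.57)]
top thimble_a [([197.3, 116.6], 0.61), ([281.6, 112.1], 0.49)]
top case [([155.6, 215.3], 0.9), ([137.5, 155.0], 0.56)]
side [ 355. -678.  639.] 407.28356646622575
side stylus [([348.6, 283.3], 0.84), ([229.4, 202.8], 0.67), ([242.8, 237.0], 0.61)]
side cradle [([250.3, 273.0], 0.7)]
side seam_start []
side seam_corner [([192.9, 177.8], 0.62)]
side seam_end [([212.3, 176.8], 0.71)]
side lid_hinge [([241.5, 153.4], 0.57)]
side lid_tab [([245.2, 95.2], 0.6)]
side tip [([336.0, 314.2], 0.42), ([244.4, 263.2], 0.39)]
side jar [([295.8, 194.0], 0.62), ([211.9, 168.5], 0.52)]
side thimble_a [([343.8, 211.8], 0.41)]
side case [([210.8, 170.5], 0.83)]
1.2
```

View pics/top0.png

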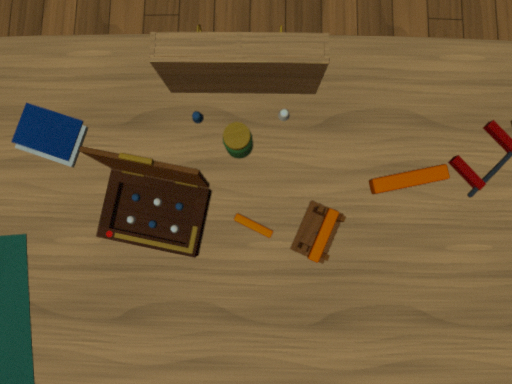

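View pics/side0.png

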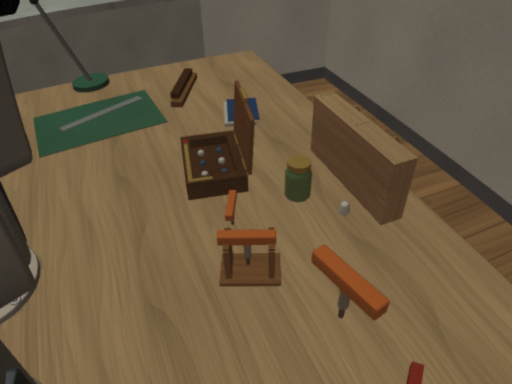

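Three orange T-styluses show: small at top (253,226), one in the cradle at top (326,235) / side (246,237), large at top (408,179). The cradle one fits, both middle-sized and lying in its notches. I'll measure and confirm it in a crop.

```bash
python3 - <<'E'
from h import *
im=cv2.imread('pics/top0.png'); s=cv2.imread('pics/side0.png')
a=cv2.resize(im[185:275,230:360],None,fx=4,fy=4,interpolation=2); b=cv2.resize(s[180:300,180:400],None,fx=2.4,fy=2.4,interpolation=2)
w=max(a.shape[1],b.shape[1]); p=lambda x:cv2.copyMakeBorder(x,0,max(0,288-0-x.shape[0]) if 0 else 0,0,w-x.shape[1],cv2.BORDER_CONSTANT)
o=np.vstack([p(a),p(b)])[:600]; cv2.imwrite('pics/c1.png',o[:600])
# orange bars in top
hsv=cv2.cvtColor(im,cv2.COLOR_BGR2HSV); m=cv2.inRange(hsv,(5,190,130),(20,255,255))
cs,_=cv2.findContours(m,0,2)
for c in cs:
    if cv2.contourArea(c)>60:
        (cx,cy),(w_,h_),an=cv2.minAreaRect(c); bx=cv2.boxPoints(((cx,cy),(w_,h_),an)); 
        for z in (11,107):
            P=np.array([onz('top',q,z) for q in bx]); L=[np.linalg.norm(P[i]-P[i-1]) for i in range(4)]
            e=P[1]-P[0] if L[1]>L[0] else P[2]-P[1]
            print('bar',round(cx),round(cy),z,np.round(P.mean(0)),np.round(L[:2]),'yaw',np.arctan2(e[1],e[0]))
T={'seam_start':(114,235.9),'seam_corner':(188.1,249.9),'seam_end':(194.6,226.9)}
P={k:onz('top',v,50) for k,v in T.items()}
for k in P: print(k,P[k].round(1))
f=P['seam_corner']-P['seam_start'];print(np.linalg.norm(f),np.linalg.norm(P['seam_end']-P['seam_corner']),'yaw case',np.arctan2(f[1],f[0])+np.pi/2)
for n,a,b in (('corner',(188.1,249.9),(192.9,177.8)),('end',(194.6,226.9),(212.3,176.8)),('hinge',(156.8,177.9),(241.5,153.4)),('tab',(138,155.5),(245.2,95.2)),('cradle',(318.4,235.4),(250.3,273)),('sty',(324,235),(246,237))): 
    q,e=tri(a,b);print(n,q.round(1),e.round(1))
print('cradle z0',onz('top',(318.4,235.4),0),onz('side',(250.3,273),0))
print('handle z96',onz('side',(246,237),96))
print('jar',onz('top',(237.8,142.4),50),'th',onz('top',(197.3,116.6),15),onz('top',(284,114),15),'shelf',[onz('top',q,0) for q in((165,93),(320,93))])
E
```

```text
bar 253 225 11 [544. -30.  11.] [90. 17.] yaw -2.0160150561226895
bar 253 225 107 [546. -32. 107.] [79. 15.] yaw -2.016015056122689
bar 323 235 11 [ 525. -187.   11.] [ 23. 123.] yaw -0.39460504704679167
bar 323 235 107 [ 529. -170.  107.] [ 20. 108.] yaw -0.39460504704679145
bar 411 179 11 [ 655. -385.   11.] [ 33. 176.] yaw -1.354758004570718
bar 411 179 107 [ 643. -345.  107.] [ 29. 155.] yaw -1.3547580045707182
seam_start [515.9 268.2  50. ]
seam_corner [489.9 106.3  50. ]
seam_end [538.8  93.8  50. ]
163.89825546196042 50.576313158172916 yaw case -0.15982773941747586
corner [493.8 104.1  56.1] 7.1
end [540.5  92.8  52.4] 3.4
hinge [647.2 182.4  36. ] 6.0
tab [663.  167.7 208.4] 1.3
cradle [ 527.3 -178.5    1.8] 7.8
sty [ 528.5 -172.8   99. ] 0.0
cradle z0 [ 523.53444801 -177.50321785    0.        ] [ 531.51612586 -178.22216444    0.        ]
handle z96 [ 529.47495858 -169.99118572   96.        ]
jar [722.63833071   5.32985025  50.        ] th [789.03969734 101.73454288  15.        ] [797.30908605 -96.13832155  15.        ] shelf [array([849.76411371, 182.97619811,   0.        ]), array([ 853.3120668, -180.5646072,    0.       ])]
```

View pics/c1.png

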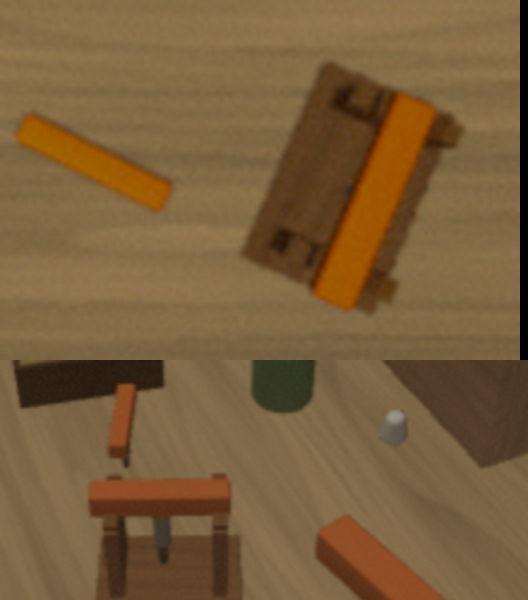

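The crop shows the middle-sized stylus (bar 108 mm, against 79–90 mm for the small one and about 175 mm for the large) in the cradle at top (323,235). That is the one. Next I move over it and look with the wrist camera.

step_arm:
  moves:
    - [[0,0,0.5],[1.0,-0.66,-0.35],1]
    - [[0,0,0.5],[1.0,-0.66,-0.35],1]
    - [[0,0,0.5],[1.0,-0.66,-0.35],1]
    - [[0,0,0.5],[1.0,-0.66,-0.35],1]
    - [[0,0,0.5],[1.0,-0.66,-0.35],1]
    - [[0,0,0.5],[1.0,-0.66,-0.35],1]

```text
clock: 1.8
eef_pos: [382.6, -369.4, 303.5]
tcp_rot: [3.141, -0.003, 0.02]
contact_force: [-0.3, -0.5, 0.4]
opening: 0.999
grasp_force: 0.0
```

```bash
cat >> h.py <<'E'
import json
def cmd(): return np.array(json.load(open('cmd.json')))
def row(c,t):
    d=np.array(t[:3])-c[:3]; y=c[3]; X=np.array([np.cos(y),np.sin(y)]);Y=np.array([np.sin(y),-np.cos(y)])
    dy=(t[3]-y+np.pi)%(2*np.pi)-np.pi
    return [0,0,round(-dy/(np.pi/4),3)],[round(d[:2]@X/200,3),round(d[:2]@Y/200,3),round(-d[2]/200,3)]
def apply(turn,sh):
    c=cmd(); y=c[3]; s=np.array(sh)*200
    c[:2]+=s[0]*np.array([np.cos(y),np.sin(y)])+s[1]*np.array([np.sin(y),-np.cos(y)]); c[2]-=s[2]; c[3]-=turn*np.pi/4
    json.dump(c.tolist(),open('cmd.json','w')); s=telemetry.sense(); print('cmd',c.round(2),'meas',s['eef_pos'].round(1),s['tcp_rot'].round(3)); return c
E
python3 - <<'E'
from h import *
json.dump([248.442,-573.502,231.281,0.4088],open('cmd.json','w'))
c=apply(.5,[1,-.66,-.35]); print(row(c,[520,-200,320,-.395]))
E
```

```text
cmd [ 3.7949e+02 -3.7288e+02  3.0128e+02  2.0000e-02] meas [ 382.6 -369.4  303.5] [ 3.141e+00 -3.000e-03  2.000e-02]
([0, 0, np.float64(0.523)], [np.float64(0.716), np.float64(-0.853), np.float64(-0.094)])
```

step_arm:
  moves:
    - [[0,0,0.52],[0.72,-0.85,-0.1],1]
    - [[0,0,0.52],[0.72,-0.85,-0.1],1]
    - [[0,0,0.52],[0.72,-0.85,-0.1],1]
    - [[0,0,0.52],[0.72,-0.85,-0.1],1]
    - [[0,0,0.52],[0.72,-0.85,-0.1],1]
    - [[0,0,0.52],[0.72,-0.85,-0.1],1]
    - [[0,0,0.52],[0.72,-0.85,-0.1],1]

```text
clock: 2.5
eef_pos: [520.8, -200.5, 321.0]
tcp_rot: [3.141, 0.001, -0.391]
contact_force: [-1.4, -0.7, -1.5]
opening: 0.996
grasp_force: 0.0
```

```bash
python3 - <<'E'
from h import *
c=apply(.52,[.72,-.85,-.1])
k=imaging.calibration('wrist'); im=imaging.grab_frame('wrist'); cv2.imwrite('pics/w1.png',im[:,:,::-1])
print(np.array(k['cam_to_world']).round(2),k['fx'])
for n in ('stylus','cradle','seam_end'): print(n,[(np.round(d['xy'],1).tolist(),round(d['conf'],2)) for d in imaging.mark_of('wrist',n)])
hsv=cv2.cvtColor(im,cv2.COLOR_RGB2HSV); m=cv2.inRange(hsv,(5,190,130),(20,255,255))
for ct in cv2.findContours(m,0,2)[0]:
    if cv2.contourArea(ct)>300:
        bx=cv2.boxPoints(cv2.minAreaRect(ct)); P=np.array([onz('wrist',q,107,k) for q in bx]); L=[np.linalg.norm(P[i]-P[i-1]) for i in range(4)]
        e=P[1]-P[0] if L[1]>L[0] else P[2]-P[1]
        print(bx.mean(0),P.mean(0).round(1),np.round(L[:2]),np.arctan2(e[1],e[0]))
print(row(c,[500,180,330,-.395]))
E
```

```text
cmd [ 5.2073e+02 -2.0058e+02  3.2128e+02 -3.9000e-01] meas [ 520.8 -200.5  321. ] [ 3.141e+00  1.000e-03 -3.910e-01]
[[-3.8000e-01  8.9000e-01  2.5000e-01  5.8308e+02]
 [-9.2000e-01 -3.7000e-01 -1.0000e-01 -2.2645e+02]
 [ 0.0000e+00 -2.7000e-01  9.6000e-01  4.6254e+02]
 [ 0.0000e+00  0.0000e+00  0.0000e+00  1.0000e+00]] 303.17299789048667
stylus [([134.6, 185.5], 0.96), ([336.2, 1.1], 0.6), ([232.6, 162.6], 0.57)]
cradle [([238.4, 147.6], 0.65)]
seam_end [([59.8, 218.3], 0.82)]
[229.76498 161.98439] [ 527.6 -171.3  107. ] [107.  21.] 2.7558667092775613
[314.        18.499989] [ 635.1 -314.   107. ] [32. 99.] -1.365698273439847
([0, 0, np.float64(0.003)], [np.float64(-0.823), np.float64(-1.719), np.float64(-0.044)])
```

View pics/w1.png

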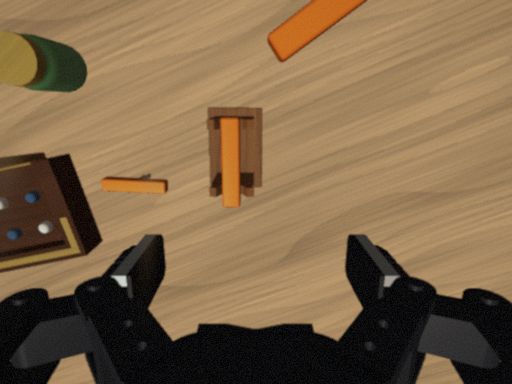

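The wrist picture shows the middle stylus in the cradle at (230,162), the small one at (134,185), the large one at the top (314,20) and the case at left. The handle is at (528,−171), yaw −0.39, and top and wrist agree. Next I look at the strip from above.

step_arm:
  moves:
    - [[0,0,0],[-0.41,-0.85,0],1]
    - [[0,0,0],[-0.41,-0.85,0],1]
    - [[0,0,0],[-0.41,-0.85,0],1]
    - [[0,0,0],[-0.41,-0.85,0],1]

```text
clock: 3.1
eef_pos: [509.2, -11.0, 321.4]
tcp_rot: [-3.141, -0.0, -0.394]
contact_force: [0.9, -0.7, -0.8]
opening: 0.995
grasp_force: 0.0
```

step_arm:
  moves:
    - [[0,0,0],[-0.41,-0.8,0],1]
    - [[0,0,0],[-0.41,-0.8,0],1]
    - [[0,0,0],[-0.41,-0.8,0],1]
    - [[0,0,0],[-0.41,-0.8,0],1]
    - [[0,0,0],[-0.41,-0.8,0],1]
    - [[0,0,0],[-0.41,-0.8,0],1]

```text
clock: 3.7
eef_pos: [495.3, 166.5, 321.2]
tcp_rot: [3.141, -0.0, -0.392]
contact_force: [-0.1, -0.3, 1.3]
opening: 1.0
grasp_force: 0.0
```

```bash
python3 - <<'E'
from h import *
apply(0,[-.41,-.85,0]);c=apply(0,[-.41,-.8,0])
k=imaging.calibration('wrist'); im=imaging.grab_frame('wrist'); cv2.imwrite('pics/w2.png',im[:,:,::-1])
json.dump({a:(np.array(b).tolist()) for a,b in k.items()},open('k2.json','w'))
for n,z in (('seam_start',50),('seam_corner',50),('seam_end',50),('lid_hinge',50),('lid_tab',205),('case',0)):
    for d in imaging.mark_of('wrist',n): print(n,np.round(d['xy'],1),round(d['conf'],2),onz('wrist',d['xy'],z,k).round(1))
E
```

```text
cmd [ 5.0996e+02 -1.2150e+01  3.2128e+02 -3.9000e-01] meas [495.3 166.5 321.2] [ 3.141 -0.    -0.392]
cmd [ 4.9536e+02  1.6705e+02  3.2128e+02 -3.9000e-01] meas [495.3 166.5 321.2] [ 3.141 -0.    -0.392]
seam_start [180.5 166.1] 0.91 [516.4 269.   50. ]
seam_corner [302.1 139.3] 0.87 [486.7 100.5  50. ]
seam_end [293.8 100.1] 0.75 [538.8  93.   50. ]
lid_hinge [204.8  45. ] 0.56 [642.8 172.6  50. ]
lid_hinge [293.3 101.6] 0.24 [537.3  94.3  50. ]
lid_tab [486.   28.5] 0.73 [538.3 -41.9 205. ]
case [222.7 106.9] 0.57 [567.6 187.5   0. ]
```

View pics/w2.png

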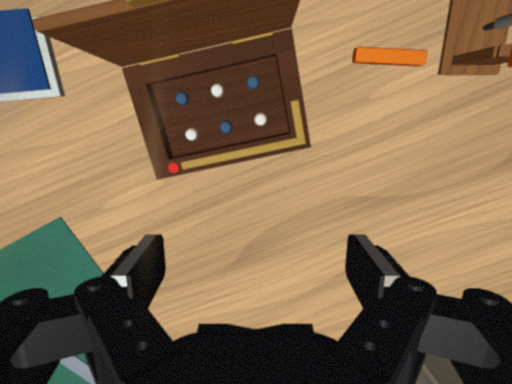

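The wrist view shows the strip clearly: red dot at (173,168), corner near (303,142), plain end near (296,101). I'll fit the known L outline to the brass pixels of both cameras.

```bash
cat > fit.py <<'E'
from h import *
from scipy.optimize import least_squares
k=json.load(open('k2.json'))
Lp=np.array([[-68,70],[-68,-103],[-10,-103],[-10,-93],[-58,-93],[-58,70]],np.float32)
def world(cam,f,kk):
    im=cv2.imread(f); im=cv2.resize(im,None,fx=4,fy=4,interpolation=cv2.INTER_CUBIC); hsv=cv2.cvtColor(im,cv2.COLOR_BGR2HSV)
    m=cv2.inRange(hsv,(17,100,85),(32,255,255))
    poly=[(c0[0]+R(c0[2])@q) for q in [(-72,86),(-72,-107),(-1,-107),(-1,-88),(-53,-88),(-53,86)]] if 0 else None
    roi=np.zeros_like(m); P=np.array([[*to(c0,q),50] for q in [(-76,79),(-76,-110),(2,-110),(2,-86),(-50,-86),(-50,79)]])
    cv2.fillPoly(roi,[np.int32((proj(cam,P,kk)+.5)*4)],255); m&=roi
    m=cv2.morphologyEx(m,cv2.MORPH_OPEN,np.ones((3,3)))
    ct=max(cv2.findContours(m,0,1)[0],key=cv2.contourArea)[:,0]/4-.375
    return np.array([onz(cam,q,50,kk)[:2] for q in ct]),cv2.contourArea(np.array([onz(cam,q,50,kk)[:2] for q in ct],np.float32))
def to(p,q): c,s=np.cos(p[2]),np.sin(p[2]); return np.array([p[0]+c*q[0]-s*q[1],p[1]+s*q[0]+c*q[1]])
yaw=-.17; cor=np.array([488.,103]); c,s=np.cos(yaw),np.sin(yaw)
c0=np.array([cor[0]-(c*-63-s*-98),cor[1]-(s*-63+c*-98),yaw])
for cam,f,kk in (('wrist','pics/w2.png',k),('top','pics/top0.png',None)):
    W,A=world(cam,f,kk)
    def res(p):
        c,s=np.cos(p[2]),np.sin(p[2]); Q=(W-p[:2])@np.array([[c,-s],[s,c]])
        return [cv2.pointPolygonTest(Lp,(float(a),float(b)),True) for a,b in Q]
    o=least_squares(res,c0,loss='soft_l1',x_scale=[1,1,.01],diff_step=1e-4)
    p=o.x; print(cam,len(W),'area',A,'pose',p.round(3),'rms',np.sqrt(np.mean(np.square(res(p)))).round(2))
    for n,q in (('start',(-63,70)),('corner',(-63,-98)),('end',(-10,-98)),('hinge',(75,0))): print(n,to(p,q).round(1))
E
python3 fit.py
```

```text
wrist 1331 area 2570.539787588408 pose [ 5.65987e+02  1.87508e+02 -1.82000e-01] rms 0.82
start [516.7 267.8]
corner [486.3 102.6]
end [538.4  92.9]
hinge [639.7 173.9]
top 825 area 2239.333229367272 pose [ 5.68302e+02  1.87763e+02 -1.82000e-01] rms 0.24
start [519. 268.]
corner [488.6 102.7]
end [540.8  93.2]
hinge [642.1 174.2]
```

```bash
python3 - <<'E'
from h import *
c=cmd(); print(row(c,[512,-1.8,321,-.39]), row([512,-1.8,321.28,-.39],[528.3,-170.7,180,-.39]))
E
```

```text
([0, 0, np.float64(-0.003)], [np.float64(0.4), np.float64(0.748), np.float64(0.001)]) ([0, 0, -0.0], [np.float64(0.396), np.float64(0.75), np.float64(0.706)])
```

step_arm:
  moves:
    - [[0,0,0],[0.4,0.75,0],1]
    - [[0,0,0],[0.4,0.75,0],1]
    - [[0,0,0],[0.4,0.75,0],1]
    - [[0,0,0],[0.4,0.75,0],1]

```text
clock: 4.45
eef_pos: [511.9, -6.0, 321.4]
tcp_rot: [3.141, -0.001, -0.395]
contact_force: [0.4, -0.4, 0.1]
opening: 0.995
grasp_force: 0.0
```

step_arm:
  moves:
    - [[0,0,0],[0.396,0.748,0.7],0.4]
    - [[0,0,0],[0.396,0.748,0.7],0.4]
    - [[0,0,0],[0.396,0.748,0.7],0.4]
    - [[0,0,0],[0.396,0.748,0.7],0.4]
    - [[0,0,0],[0.396,0.748,0.7],0.4]
    - [[0,0,0],[0.396,0.748,0.7],0.4]
    - [[0,0,0],[0.396,0.748,0.7],0.4]

```text
clock: 5.15
eef_pos: [528.1, -170.5, 181.8]
tcp_rot: [-3.141, 0.0, -0.393]
contact_force: [0.2, -0.0, 1.0]
opening: 0.703
grasp_force: 0.0
```

```bash
python3 - <<'E'
from h import *
apply(0,[.4,.75,0]);c=apply(0,[.396,.748,.7])
k=imaging.calibration('wrist'); im=imaging.grab_frame('wrist'); cv2.imwrite('pics/w3.png',im[:,:,::-1])
hsv=cv2.cvtColor(im,cv2.COLOR_RGB2HSV); m=cv2.inRange(hsv,(5,190,130),(20,255,255))
for ct in cv2.findContours(m,0,2)[0]:
    if cv2.contourArea(ct)>300:
        bx=cv2.boxPoints(cv2.minAreaRect(ct)); P=np.array([onz('wrist',q,107,k) for q in bx]); L=[np.linalg.norm(P[i]-P[i-1]) for i in range(4)]
        e=P[1]-P[0] if L[1]>L[0] else P[2]-P[1]
        print(bx.mean(0),P.mean(0).round(1),np.round(L[:2]),np.arctan2(e[1],e[0]))
print(row(c,[528.3,-170.7,77,-.39]))
E
```

```text
cmd [ 5.1193e+02 -2.1400e+00  3.2128e+02 -3.9000e-01] meas [ 528.1 -170.5  181.8] [-3.141  0.    -0.393]
cmd [ 5.2792e+02 -1.7066e+02  1.8128e+02 -3.9000e-01] meas [ 528.1 -170.5  181.8] [-3.141  0.    -0.393]
[106.974365 222.07666 ] [551.  -58.3 107. ] [72. 14.] -2.0145124659721434
[256.  189.5] [ 528.2 -171.8  107. ] [106.  21.] 2.7618006284960432
[360.  10.] [ 615.3 -279.1  107. ] [11. 27.] -1.9717830494343849
([0, 0, np.float64(-0.003)], [np.float64(0.002), np.float64(-0.001), np.float64(0.521)])
```

step_arm:
  moves:
    - [[0,0,0],[0.002,0.002,0.3],0.4]
    - [[0,0,0],[0.002,0.002,0.45],0.4]
    - [[0,0,0],[0.002,0.002,0.52],0.4]
    - [[0,0,0],[0.002,0.002,0.52],0.4]
    - [[0,0,0],[0.002,0.002,0.52],0.4]
  squeeze: 80

```text
clock: 5.7
eef_pos: [529.5, -171.0, 79.1]
tcp_rot: [-3.141, -0.002, -0.392]
contact_force: [1.2, 0.4, 0.9]
opening: 0.697
grasp_force: 0.0
```

step_arm:
  moves:
    - [[0,0,0],[0,0,0],0.0]
    - [[0,0,0],[0,0,0],-0.3]
    - [[0,0,0],[0,0,0],-1]
    - [[0,0,0],[0,0,0],-1]
    - [[0,0,0],[0,0,0],-1]
    - [[0,0,0],[0,0,0],-1]
    - [[0,0,0],[0,0,0],-1]
    - [[0,0,0],[0,0,0],-1]

```text
clock: 6.5
eef_pos: [529.0, -171.5, 78.9]
tcp_rot: [-3.141, -0.002, -0.393]
contact_force: [-1.4, 1.1, 8.8]
opening: 0.244
grasp_force: 78.3
```

step_arm:
  moves:
    - [[0,0,0],[0,0,-0.08],-1]
    - [[0,0,0],[0,0,-0.22],-1]
    - [[0,0,0],[0,0,-0.4],-1]
    - [[0,0,0],[0,0,-0.56],-1]
    - [[0,0,0],[0,0,-0.6],-1]
    - [[0,0,0],[0,0,-0.6],-1]

```text
clock: 7.1
eef_pos: [528.8, -171.5, 198.7]
tcp_rot: [-3.141, -0.003, -0.392]
contact_force: [0.2, -0.6, -2.1]
opening: 0.243
grasp_force: 78.5
```

```bash
python3 - <<'E'
from h import *
apply(0,[.002,.002,.52]);c=apply(0,[0,0,-.6]); s=telemetry.sense(); print(s['contact_force'],s['opening'])
im=imaging.grab_frame('side'); cv2.imwrite('pics/s2.png',cv2.resize(im[150:320,150:340,::-1],None,fx=3,fy=3))
e=s['eef_pos']
print('pred tip side',proj('side',e-[0,0,59]),'handle',proj('side',e+[0,0,17]))
for n in('tip','stylus'): print(n,[(np.round(d['xy'],1).tolist(),round(d['conf'],2)) for d in imaging.mark_of('side',n)])
P=np.array([567.1,187.6]);y=-.182
f=lambda a,b:np.array([P[0]+np.cos(y)*a-np.sin(y)*b,P[1]+np.sin(y)*a+np.cos(y)*b])
for q in((-63,66),(-63,-98),(-12,-98)): print(q,f(*q))
t=f(-63,66); m=(c[:2]+t)/2
print(row(c,[*m,197,-.39]),row([*m,197.28,-.39],[*t,125,-.39]))
E
```

```text
cmd [ 5.2814e+02 -1.7118e+02  7.7280e+01 -3.9000e-01] meas [ 528.8 -171.5  198.7] [-3.141e+00 -3.000e-03 -3.920e-01]
cmd [ 5.2814e+02 -1.7118e+02  1.9728e+02 -3.9000e-01] meas [ 528.8 -171.5  198.7] [-3.141e+00 -3.000e-03 -3.920e-01]
[ 0.21823656 -0.59190963 -2.12897739] 0.24284369970492495
pred tip side [[245.00307596 220.48878783]] handle [[243.1973365  187.28952782]]
tip [([244.3, 224.0], 0.61), ([339.2, 317.1], 0.54)]
stylus [([244.6, 188.5], 0.74), ([347.6, 279.3], 0.7), ([228.5, 203.2], 0.7)]
(-63, 66) [517.08632452 263.91272676]
(-63, -98) [487.40283269 102.6214055 ]
(-12, -98) [537.56049966  93.39056353]
([0, 0, np.float64(-0.003)], [np.float64(-0.441), np.float64(-0.995), np.float64(0.001)]) ([0, 0, -0.0], [np.float64(-0.439), np.float64(-0.996), np.float64(0.361)])
```

View pics/s2.png

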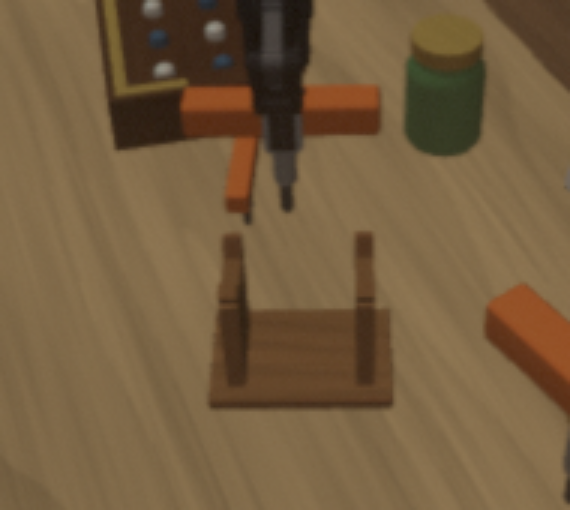

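The stylus hangs straight, with its tip at side (245.7,219.3) against a predicted (245.0,220.5). The cradle is empty. Now I go to the red-dot end.

step_arm:
  moves:
    - [[0,0,0],[-0.2,-0.45,0],-1]
    - [[0,0,0],[-0.44,-0.995,0],-1]
    - [[0,0,0],[-0.44,-0.995,0],-1]
    - [[0,0,0],[-0.44,-0.995,0],-1]
    - [[0,0,0],[-0.44,-0.995,0],-1]
    - [[0,0,0],[-0.44,-0.995,0],-1]

```text
clock: 7.85
eef_pos: [521.8, 48.7, 195.6]
tcp_rot: [3.141, 0.003, -0.389]
contact_force: [0.2, -0.9, -2.9]
opening: 0.247
grasp_force: 79.0
```

step_arm:
  moves:
    - [[0,0,0],[-0.2,-0.45,0],-1]
    - [[0,0,0],[-0.4,-0.9,0],-1]
    - [[0,0,0],[-0.44,-0.995,0.1],-1]
    - [[0,0,0],[-0.44,-0.995,0.25],-1]
    - [[0,0,0],[-0.44,-0.995,0.36],-1]
    - [[0,0,0],[-0.44,-0.995,0.36],-1]
    - [[0,0,0],[-0.44,-0.995,0.36],-1]
    - [[0,0,0],[-0.44,-0.995,0.36],-1]

```text
clock: 8.65
eef_pos: [518.3, 262.7, 125.6]
tcp_rot: [3.141, -0.0, -0.393]
contact_force: [0.8, -0.2, -0.6]
opening: 0.243
grasp_force: 79.0
```

```bash
python3 - <<'E'
from h import *
apply(0,[-.44,-.995,0]);c=apply(0,[-.44,-.995,.36]); s=telemetry.sense(); e=s['eef_pos'];print(s['contact_force'])
for cam in ('side','wrist','top'):
    im=imaging.grab_frame(cam); cv2.imwrite(f'pics/t_{cam}.png',im[:,:,::-1])
    print(cam,'pred tip',proj(cam,e-[0,0,59]).round(1),'below tip on rim',proj(cam,[e[0],e[1],50]).round(1))
    for n in('tip','seam_start'): print(n,[(np.round(d['xy'],1).tolist(),round(d['conf'],2)) for d in imaging.mark_of(cam,n)])
a=cv2.imread('pics/t_side.png');b=cv2.imread('pics/t_wrist.png')
cv2.imwrite('pics/t_c.png',np.hstack([cv2.resize(a[105:205,150:250],(400,400)),cv2.resize(b[110:310,150:350],(400,400))]))
print(row(c,[517.1,264,104,-.39]))
E
```

```text
cmd [ 5.2291e+02  4.6350e+01  1.9728e+02 -3.9000e-01] meas [518.3 262.7 125.6] [ 3.141 -0.    -0.393]
cmd [ 5.1767e+02  2.6387e+02  1.2528e+02 -3.9000e-01] meas [518.3 262.7 125.6] [ 3.141 -0.    -0.393]
[ 0.80631707 -0.16977355 -0.55273883]
side pred tip [[184.3 139.8]] below tip on rim [[185.1 145. ]]
tip [([337.8, 316.4], 0.55), ([180.8, 142.9], 0.42)]
seam_start [([181.9, 142.5], 0.95)]
wrist pred tip [[255.3 201.2]] below tip on rim [[255.3 194.2]]
tip [([256.3, 254.2], 0.53)]
seam_start []
top pred tip [[113.4 235.2]] below tip on rim [[116.5 234.9]]
tip [([319.2, 234.5], 0.38)]
seam_start [([156.9, 212.1], 0.61)]
([0, 0, np.float64(-0.003)], [np.float64(-0.003), np.float64(0.001), np.float64(0.106)])
```

View pics/t_c.png

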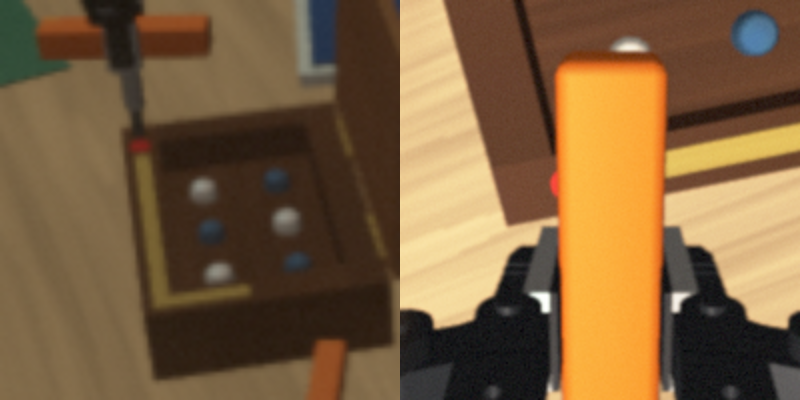

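Crop: the tip sits just above the brass next to the red dot (side crop (137,130), dot (140,146)). I'll fit the strip in this side image too, to check the lateral offset.

```bash
sed -i "s#('top','pics/top0.png',None))#('top','pics/top0.png',None),('side','pics/side0.png',None),('side','pics/t_side.png',None))#" fit.py; python3 fit.py; python3 - <<'E'
from h import *
# shank tip location check in top? and side: dark tip pixel columns just above rim
im=cv2.imread('pics/t_side.png'); g=cv2.cvtColor(im,cv2.COLOR_BGR2GRAY); print(g[130:142,178:192])
E
```

```text
wrist 1331 area 2570.539787588408 pose [ 5.65987e+02  1.87508e+02 -1.82000e-01] rms 0.82
start [516.7 267.8]
corner [486.3 102.6]
end [538.4  92.9]
hinge [639.7 173.9]
top 825 area 2239.333229367272 pose [ 5.68302e+02  1.87763e+02 -1.82000e-01] rms 0.24
start [519. 268.]
corner [488.6 102.7]
end [540.8  93.2]
hinge [642.1 174.2]
side 482 area 2399.4916083344724 pose [ 5.69233e+02  1.90021e+02 -1.83000e-01] rms 0.59
start [520.  270.3]
corner [489.5 105.1]
end [541.6  95.5]
hinge [643.  176.4]
[[105 107  98  69  59  59  53  54  90 109 109 106 106 109]
 [108 107 103  75  61  59  57  58  94 109 110 107 105 107]
 [109 108 107  91  67  54  52  66  99 107 109 109 107 106]
 [108 108 107 102  74  45  40  65 100 106 108 109 106 105]
 [108 109 108 104  81  43  39  62  97 103 105 106 105 104]
 [110 108 108 104  87  45  37  52  87  90  93  93  91  87]
 [111 108 100  94  78  42  32  40  65  66  67  57  58  51]
 [110 107  81  64  58  40  35  36  47  51  49  46  46  43]
 [110 108  77  53  47  38  37  37  41  46  47  45  45  44]
 [110 108  82  54  46  45  45  44  48  46  45  45  43  41]
 [109 108  82  53  51  54  55  57  55  49  48  42  37  34]
 [109 107  88  54  52  60  62  60  59  52  46  40  34  31]]Traceback (most recent call last):
  File "fit.py", line 18, in <module>
    W,A=world(cam,f,kk)
        ~~~~~^^^^^^^^^^
  File "fit.py", line 13, in world
    return np.array([onz(cam,q,50,kk)[:2] for q in ct]),cv2.contourArea(np.array([onz(cam,q,50,kk)[:2] for q in ct],np.float32))
                     ~~~^^^^^^^^^^^^^
  File "h.py", line 9, in onz
    o,d=ray(cam,px,cal); return o+d*(z-o[2])/d[2]
        ~~~^^^^^^^^^^^^
  File "h.py", line 4, in ray
    c=cal or imaging.calibration(cam)
             ~~~~~~~~~~~~~~~~~~~^^^^^
ValueError: time passes only in moves, steps and waits
```

step_arm:
  moves:
    - [[0,0,0],[-0.004,-0.0135,0.03],-1]
    - [[0,0,0],[-0.004,-0.0135,0.06],-1]
    - [[0,0,0],[-0.004,-0.0135,0.08],-1]
    - [[0,0,0],[-0.004,-0.0135,0.095],-1]
    - [[0,0,0],[-0.004,-0.0135,0.1],-1]
    - [[0,0,0],[-0.004,-0.0135,0.1],-1]

```text
clock: 9.7
eef_pos: [517.7, 266.6, 105.1]
tcp_rot: [3.141, 0.0, -0.392]
contact_force: [-1.5, -1.0, -0.2]
opening: 0.245
grasp_force: 79.3
```

```bash
cat > chk.py <<'E'
from h import *
import sys
s=telemetry.sense(); e=s['eef_pos']; print(e.round(1),s['tcp_rot'].round(3),s['contact_force'].round(2),s['clock'])
k=imaging.calibration('side'); im=imaging.grab_frame('side'); cv2.imwrite(f'pics/{sys.argv[1]}.png',im[:,:,::-1])
t=proj('side',[e[0],e[1],50],k)[0]; print('pred tip px',t.round(1))
P=np.array([568.3,188.0]);y=-.182
f=lambda a,b:[P[0]+np.cos(y)*a-np.sin(y)*b,P[1]+np.sin(y)*a+np.cos(y)*b,50]
d=e[:2]-P; print('tip in case',(np.cos(y)*d[0]+np.sin(y)*d[1]).round(1),(-np.sin(y)*d[0]+np.cos(y)*d[1]).round(1))
r0=int(t[1]);c0=int(t[0]); hsv=cv2.cvtColor(im,cv2.COLOR_RGB2HSV); g=cv2.cvtColor(im,cv2.COLOR_RGB2GRAY)
print(g[r0-12:r0+10,c0-8:c0+9]); print('cols from',c0-8,'rows',r0-12)
print('model centre px',proj('side',[f(-63,b) for b in (70,60,50,40)],k).round(1).tolist())
E
python3 chk.py a1
```

```text
[517.7 266.6 105.1] [ 3.141  0.    -0.392] [-1.45 -1.02 -0.21] 9.7
pred tip px [184.6 144.3]
tip in case -64.0 68.2
[[109 107 109 106  90  64  59  58  53  59 100 106 110 108 108 105 107]
 [110 108 109 107  98  66  59  57  56  56  93 104 108 109 106 105 106]
 [110 109 108 110 104  67  58  58  56  55  82 101 104 107 105 105 103]
 [109 109 108 108 105  70  60  58  55  53  68  90  94  93  92  87  84]
 [109 109 110 109  98  71  58  59  55  51  55  66  68  58  57  53  51]
 [110 110 111 108  81  57  59  57  55  48  44  50  49  46  46  43  45]
 [108 110 111 106  77  54  53  50  49  42  45  45  46  45  46  45  45]
 [109 110 110 108  82  52  47  38  35  37  49  47  49  44  42  41  40]
 [110 109 110 109  83  53  44  38  36  36  50  49  47  40  37  32  36]
 [111 110 110 109  88  55  50  44  37  37  47  50  48  41  32  30  32]
 [112 109 109 108  95  57  47  43  39  37  41  47  49  40  33  27  31]
 [113 111 109 108  98  57  50  50  46  46  55  59  49  44  32  31  28]
 [114 111 110 109 104  60  49  61  78  77  82  70  50  43  34  28  30]
 [115 111 109 109 104  67  51  64  95  99  96  80  52  47  38  31  28]
 [116 113 111 109 105  74  49  61  98 100 100  88  53  46  35  31  29]
 [116 114 111 108 107  80  52  58  91 100 101  93  56  46  38  35  32]
 [114 115 112 110 106  79  50  56  88  98 100  94  59  48  43  39  39]
 [114 115 112 108 105  84  53  55  81  99 101  95  67  50  46  46  42]
 [112 114 112 110 105  89  55  54  76 100 101  96  72  48  45  42  43]
 [108 109 109 108 108  96  54  49  71  98 100  97  72  48  44  45  46]
 [107 107 107 109 108 101  57  51  66  98  98  96  77  52  47  45  46]
 [106 105 106 107 108 102  61  49  65  97 100  99  86  55  45  48  43]]
cols from 176 rows 132
model centre px [[184.9, 143.9], [185.1, 145.9], [185.4, 147.8], [185.6, 149.8]]
```

step_arm:
  moves:
    - [[0,0,0],[0.006,-0.001,0.01],-1]
    - [[0,0,0],[0.006,-0.001,0.01],-1]

```text
clock: 9.95
eef_pos: [519.4, 266.5, 103.3]
tcp_rot: [-3.141, -0.0, -0.392]
contact_force: [0.2, 0.0, 1.8]
opening: 0.24
grasp_force: 79.4
```

step_arm:
  moves:
    - [[0,0,0],[0,0,0],-1]

```text
clock: 10.05
eef_pos: [519.4, 266.4, 103.4]
tcp_rot: [-3.141, -0.0, -0.392]
contact_force: [-0.9, 0.3, 1.0]
opening: 0.24
grasp_force: 79.4
```

step_arm:
  moves:
    - [[0,0,0],[0,0,0],-1]

```text
clock: 10.15
eef_pos: [519.4, 266.5, 103.5]
tcp_rot: [-3.141, -0.0, -0.392]
contact_force: [-0.9, 0.5, 0.8]
opening: 0.245
grasp_force: 79.4
```

step_arm:
  moves:
    - [[0,0,0],[0,0,0],-1]

```text
clock: 10.25
eef_pos: [519.4, 266.5, 103.5]
tcp_rot: [-3.141, -0.0, -0.392]
contact_force: [-0.1, 0.8, 0.6]
opening: 0.243
grasp_force: 79.4
```

```bash
python3 - <<'E'
from h import *
apply(0,[-.004,-.0135,.1]); c=apply(0,[.006,-.001,.01]); s=telemetry.sense(); m=s['eef_pos']
P=np.array([568.3,188.0]);y=-.182; R=np.array([[np.cos(y),-np.sin(y)],[np.sin(y),np.cos(y)]])
off=m[:2]-c[:2]; print(off,R.T@(m[:2]-P))
for q in ((-62.8,-97.8),(-8,-97.8),(-12,-97.8)):
    print(q, row(c,[*(P+R@np.array(q)-off),c[2],c[3]]))
E
```

```text
cmd [ 5.1797e+02  2.6668e+02  1.0528e+02 -3.9000e-01] meas [519.4 266.5 103.5] [-3.141 -0.    -0.392]
cmd [ 5.1915e+02  2.6640e+02  1.0328e+02 -3.9000e-01] meas [519.4 266.5 103.5] [-3.141 -0.    -0.392]
[0.24043686 0.0720931 ] [-62.30385861  68.32498578]
(-62.8, -97.8) ([0, 0, np.float64(-0.0)], [np.float64(0.171), np.float64(0.813), np.float64(-0.0)])
(-8, -97.8) ([0, 0, np.float64(-0.0)], [np.float64(0.439), np.float64(0.756), np.float64(-0.0)])
(-12, -97.8) ([0, 0, np.float64(-0.0)], [np.float64(0.419), np.float64(0.76), np.float64(-0.0)])
```

Contact force is about 2.5 N net, so the tip is about 5 mm in. I'll stroke at 3.5 cm/s, 28 mm per call.

step_arm:
  moves:
    - [[0,0,0],[0.0036,0.017,0],-1]
    - [[0,0,0],[0.0071,0.034,0],-1]
    - [[0,0,0],[0.0107,0.051,0],-1]
    - [[0,0,0],[0.0143,0.068,0],-1]
    - [[0,0,0],[0.0178,0.085,0],-1]
    - [[0,0,0],[0.0214,0.102,0],-1]
    - [[0,0,0],[0.0249,0.119,0],-1]
    - [[0,0,0],[0.0285,0.1355,0],-1]

```text
clock: 11.05
eef_pos: [514.0, 238.9, 103.3]
tcp_rot: [-3.142, 0.0, -0.392]
contact_force: [-0.1, 2.0, 1.7]
opening: 0.241
grasp_force: 79.4
```

```bash
python3 - <<'E'
from h import *
apply(0,[.0285,.1355,0])
E
python3 chk.py a2
```

```text
cmd [ 5.1406e+02  2.3918e+02  1.0328e+02 -3.9000e-01] meas [514.  238.9 103.3] [-3.142  0.    -0.392]
[514.  238.9 103.3] [-3.142  0.    -0.392] [-0.12  2.02  1.72] 11.05
pred tip px [185.8 149.8]
tip in case -62.6 40.2
[[109 110 107  79  64  58  57  56  55  50  48  51  45  44  44  44  46]
 [110 111 109  77  52  56  58  59  55  50  44  46  44  42  42  44  43]
 [110 110 108  84  53  54  57  60  57  49  43  47  45  41  41  43  42]
 [110 112 107  84  56  55  59  58  57  51  46  46  42  37  35  36  34]
 [112 109 107  88  53  54  58  58  56  51  45  45  40  32  34  29  31]
 [110 110 109  94  57  51  56  57  57  54  47  47  41  32  26  29  31]
 [111 109 108 100  57  51  55  59  56  54  51  46  44  33  30  30  28]
 [113 108 108 106  59  51  54  55  48  48  50  47  41  35  32  33  30]
 [113 110 109 105  65  50  55  56  40  38  44  46  44  36  32  28  32]
 [113 111 109 105  73  50  51  60  41  40  53  49  46  38  32  31  33]
 [114 112 109 104  79  51  48  58  38  40  50  49  44  40  36  34  35]
 [117 111 110 105  80  51  52  65  46  42  52  52  49  44  39  43  41]
 [114 112 109 105  84  53  55  74  66  65  76  67  49  44  42  43  45]
 [112 111 109 106  90  53  54  74  88  90  93  70  47  44  43  43  45]
 [108 108 109 107  96  54  53  72  96  98  96  71  49  44  44  45  45]
 [106 106 109 109 102  58  50  69  99 101  97  78  52  46  45  43  44]
 [107 107 109 108 101  61  51  66  98 101 100  86  54  46  42  42  45]
 [107 104 107 108 103  66  50  61  96 100 100  92  54  43  46  43  42]
 [107 107 106 108 104  71  49  58  90 100  99  92  59  46  45  44  44]
 [108 107 107 108 103  78  52  55  84  98  99  94  67  48  45  41  44]
 [107 107 106 107 105  84  53  55  81  98  99  93  70  47  44  43  46]
 [109 107 107 107 105  89  54  54  78  99 100  94  71  47  46  44  45]]
cols from 177 rows 137
model centre px [[184.9, 143.9], [185.1, 145.9], [185.4, 147.8], [185.6, 149.8]]
```

step_arm:
  moves:
    - [[0,0,0],[0.0036,0.017,0],-1]
    - [[0,0,0],[0.0071,0.034,0],-1]
    - [[0,0,0],[0.0107,0.051,0],-1]
    - [[0,0,0],[0.0143,0.068,0],-1]
    - [[0,0,0],[0.0178,0.085,0],-1]
    - [[0,0,0],[0.0214,0.102,0],-1]
    - [[0,0,0],[0.0249,0.119,0],-1]
    - [[0,0,0],[0.0285,0.1355,0],-1]

```text
clock: 11.9
eef_pos: [508.9, 211.7, 103.3]
tcp_rot: [3.142, 0.0, -0.392]
contact_force: [0.5, 2.0, 0.5]
opening: 0.243
grasp_force: 79.4
```

step_arm:
  moves:
    - [[0,0,0],[0.0036,0.017,0],-1]
    - [[0,0,0],[0.0071,0.034,0],-1]
    - [[0,0,0],[0.0107,0.051,0],-1]
    - [[0,0,0],[0.0143,0.068,0],-1]
    - [[0,0,0],[0.0178,0.085,0],-1]
    - [[0,0,0],[0.0214,0.102,0],-1]
    - [[0,0,0],[0.0249,0.119,0],-1]
    - [[0,0,0],[0.0285,0.1355,0],-1]

```text
clock: 12.7
eef_pos: [503.8, 184.4, 103.3]
tcp_rot: [3.142, 0.0, -0.392]
contact_force: [0.1, 1.6, 1.5]
opening: 0.247
grasp_force: 79.4
```

```bash
python3 - <<'E'
from h import *
apply(0,[.0285,.1355,0]);apply(0,[.0285,.1355,0])
E
python3 chk.py a3
```

```text
cmd [ 5.0896e+02  2.1196e+02  1.0328e+02 -3.9000e-01] meas [503.8 184.4 103.3] [ 3.142  0.    -0.392]
cmd [ 5.0387e+02  1.8474e+02  1.0328e+02 -3.9000e-01] meas [503.8 184.4 103.3] [ 3.142  0.    -0.392]
[503.8 184.4 103.3] [ 3.142  0.    -0.392] [0.07 1.63 1.52] 12.7
pred tip px [187.2 161.4]
tip in case -62.8 -15.2
[[109 106  84  54  53  57  60  56  54  47  47  45  42  46  46  46  43]
 [109 106  90  56  51  58  58  56  54  47  44  44  44  43  44  46  46]
 [109 107  96  56  52  57  60  58  53  49  45  44  43  44  44  46  45]
 [108 107 101  59  51  57  59  57  55  49  44  44  43  45  43  45  45]
 [109 108 102  64  51  57  60  57  56  50  45  45  44  43  42  46  46]
 [107 109 103  67  50  55  60  60  56  50  46  45  43  41  45  45  45]
 [108 106 104  72  49  53  61  58  52  54  53  44  43  44  45  46  44]
 [107 108 104  78  50  48  58  49  43  53  61  48  44  45  45  45  43]
 [107 108 105  84  52  51  59  40  39  46  61  49  44  45  45  44  42]
 [108 106 104  89  54  53  63  40  36  42  55  46  43  43  44  47  43]
 [108 107 105  96  55  50  59  44  38  38  51  47  43  44  46  45  44]

[... 185 characters left out ...]
89  57  48  45  45  45  48]
 [110 108 108 101  69  49  58  86  99  98  91  66  47  44  45  46  47]
 [109 109 109 104  75  50  57  83  99 100  91  69  47  45  45  46  45]
 [112 111 108 104  84  52  53  80 100  99  93  70  47  44  45  44  47]
 [111 110 109 106  87  54  54  78  98  98  93  75  47  45  42  44  47]
 [111 111 110 108  95  54  51  75  98 100  97  82  49  43  45  46  46]
 [110 111 109 110  99  58  50  67  97 100  98  87  54  45  43  46  46]
 [110 111 111 110 101  61  46  67  95 100  97  88  58  45  44  44  44]
 [109 111 111 110 102  65  47  62  92  99  98  90  65  46  46  45  46]]
cols from 179 rows 149
model centre px [[184.9, 143.9], [185.1, 145.9], [185.4, 147.8], [185.6, 149.8]]
```

step_arm:
  moves:
    - [[0,0,0],[0.004,0.017,0],-1]
    - [[0,0,0],[0.0075,0.034,0],-1]
    - [[0,0,0],[0.011,0.051,0],-1]
    - [[0,0,0],[0.0147,0.068,0],-1]
    - [[0,0,0],[0.0184,0.085,0],-1]
    - [[0,0,0],[0.022,0.102,0],-1]
    - [[0,0,0],[0.0256,0.119,0],-1]
    - [[0,0,0],[0.0293,0.1355,0],-1]

```text
clock: 13.55
eef_pos: [498.9, 157.2, 103.3]
tcp_rot: [3.142, 0.0, -0.392]
contact_force: [0.5, 2.0, 0.7]
opening: 0.244
grasp_force: 79.4
```

step_arm:
  moves:
    - [[0,0,0],[0.004,0.017,0],-1]
    - [[0,0,0],[0.0075,0.034,0],-1]
    - [[0,0,0],[0.011,0.051,0],-1]
    - [[0,0,0],[0.0147,0.068,0],-1]
    - [[0,0,0],[0.0184,0.085,0],-1]
    - [[0,0,0],[0.022,0.102,0],-1]
    - [[0,0,0],[0.0256,0.119,0],-1]
    - [[0,0,0],[0.0293,0.1355,0],-1]

```text
clock: 14.35
eef_pos: [493.9, 129.9, 103.3]
tcp_rot: [3.142, 0.0, -0.392]
contact_force: [0.0, 2.8, 1.2]
opening: 0.24
grasp_force: 79.4
```

step_arm:
  moves:
    - [[0,0,0],[0.004,0.017,0],-1]
    - [[0,0,0],[0.0075,0.034,0],-1]
    - [[0,0,0],[0.011,0.051,0],-1]
    - [[0,0,0],[0.0147,0.068,0],-1]
    - [[0,0,0],[0.0184,0.085,0],-1]
    - [[0,0,0],[0.022,0.102,0],-1]
    - [[0,0,0],[0.0254,0.118,0],-1]
    - [[0,0,0],[0.028,0.131,0],-1]

```text
clock: 15.15
eef_pos: [489.1, 103.5, 103.3]
tcp_rot: [3.142, -0.0, -0.392]
contact_force: [0.1, 2.2, 1.4]
opening: 0.243
grasp_force: 79.4
```

```bash
python3 - <<'E'
from h import *
apply(0,[.0293,.1355,0]);apply(0,[.0293,.1355,0]);c=apply(0,[.028,.131,0])
m=telemetry.sense()['eef_pos'];P=np.array([568.3,188.0]);y=-.182; R=np.array([[np.cos(y),-np.sin(y)],[np.sin(y),np.cos(y)]])
print([row(c,[*(P+R@np.array(q)-(m-c[:3])[:2]),c[2],c[3]]) for q in ((-36,-98),(-11,-98))])
E
python3 chk.py a4
```

```text
cmd [ 4.9892e+02  1.5746e+02  1.0328e+02 -3.9000e-01] meas [489.1 103.5 103.3] [ 3.142 -0.    -0.392]
cmd [ 4.9398e+02  1.3018e+02  1.0328e+02 -3.9000e-01] meas [489.1 103.5 103.3] [ 3.142 -0.    -0.392]
cmd [ 4.8914e+02  1.0383e+02  1.0328e+02 -3.9000e-01] meas [489.1 103.5 103.3] [ 3.142 -0.    -0.392]
[([0, 0, np.float64(-0.0)], [np.float64(0.131), np.float64(-0.025), np.float64(-0.0)]), ([0, 0, np.float64(-0.0)], [np.float64(0.253), np.float64(-0.051), np.float64(-0.0)])]
[489.1 103.5 103.3] [ 3.142 -0.    -0.392] [0.11 2.22 1.39] 15.15
pred tip px [189.9 180.4]
tip in case -62.6 -97.4
[[111 108  99  57  51  58  60  59  56  51  45  44  47  45  45  46  46]
 [111 109 101  63  52  57  58  57  57  55  46  46  44  41  47  46  44]
 [112 110 102  65  51  57  59  59  58  53  47  43  45  44  46  46  45]
 [111 110 104  72  51  54  57  59  57  53  48  44  45  43  47  46  46]
 [111 111 104  75  52  54  57  60  57  55  46  43  45  44  45  48  46]
 [112 111 104  76  51  53  57  61  59  55  49  45  46  45  46  48  48]
 [109 110 106  85  54  48  55  58  59  59  52  46  45  45  49  47  45]
 [108 
[... 463 characters left out ...]
76  73  71  68  65  63  57]
 [110 111 109 105  83  52  48  59  59  57  55  52  48  46  43  41  40]
 [111 111 111 107  94  54  46  44  44  43  42  39  37  37  35  36  34]
 [111 111 111 109  96  49  38  35  37  35  38  35  35  35  32  34  34]
 [110 111 110 109  98  52  39  37  35  34  32  34  33  34  33  31  33]
 [109 111 111 109 100  62  37  33  36  32  33  35  31  31  32  30  33]
 [109 110 112 111 101  69  40  34  34  33  32  35  32  35  32  31  35]
 [107 110 113 112 105  78  40  30  34  29  32  32  34  33  33  35  34]
 [105 107 113 113 109  94  48  36  36  32  37  36  34  35  32  33  31]]
cols from 181 rows 168
model centre px [[184.9, 143.9], [185.1, 145.9], [185.4, 147.8], [185.6, 149.8]]
```

step_arm:
  moves:
    - [[0,0,0],[0.0155,-0.003,0],-1]
    - [[0,0,0],[0.031,-0.006,0],-1]
    - [[0,0,0],[0.0465,-0.0093,0],-1]
    - [[0,0,0],[0.062,-0.0125,0],-1]
    - [[0,0,0],[0.0775,-0.0155,0],-1]
    - [[0,0,0],[0.093,-0.0187,0],-1]
    - [[0,0,0],[0.1085,-0.022,0],-1]
    - [[0,0,0],[0.124,-0.025,0],-1]

```text
clock: 16.0
eef_pos: [514.2, 98.9, 103.3]
tcp_rot: [3.142, 0.0, -0.392]
contact_force: [-3.0, -0.2, 1.8]
opening: 0.242
grasp_force: 79.5
```

step_arm:
  moves:
    - [[0,0,0],[0.0155,-0.003,0],-1]
    - [[0,0,0],[0.031,-0.006,0],-1]
    - [[0,0,0],[0.0465,-0.0093,0],-1]
    - [[0,0,0],[0.062,-0.0125,0],-1]
    - [[0,0,0],[0.0775,-0.0155,0],-1]
    - [[0,0,0],[0.093,-0.0187,0],-1]
    - [[0,0,0],[0.1085,-0.022,0],-1]
    - [[0,0,0],[0.124,-0.025,0],-1]

```text
clock: 16.8
eef_pos: [539.1, 94.1, 103.3]
tcp_rot: [-3.142, -0.0, -0.392]
contact_force: [-2.2, 0.1, 1.0]
opening: 0.242
grasp_force: 79.5
```

step_arm:
  moves:
    - [[0,0,0],[0,0,0],-1]
    - [[0,0,0],[0,0,0],-1]

```text
clock: 17.0
eef_pos: [539.8, 94.1, 103.6]
tcp_rot: [-3.141, -0.002, -0.392]
contact_force: [0.8, -0.7, 0.9]
opening: 0.24
grasp_force: 79.5
```

```bash
python3 - <<'E'
from h import *
apply(0,[.124,-.025,0]);c=apply(0,[.124,-.025,0])
print(row(c,[528.3,-171.3,197.3,-.39]))
E
python3 chk.py a5
```

```text
cmd [ 5.1396e+02  9.8960e+01  1.0328e+02 -3.9000e-01] meas [539.8  94.1 103.6] [-3.141e+00 -2.000e-03 -3.920e-01]
cmd [ 5.3879e+02  9.4100e+01  1.0328e+02 -3.9000e-01] meas [539.8  94.1 103.6] [-3.141e+00 -2.000e-03 -3.920e-01]
([0, 0, np.float64(-0.003)], [np.float64(0.459), np.float64(1.246), np.float64(-0.47)])
[539.8  94.1 103.6] [-3.141e+00 -2.000e-03 -3.920e-01] [ 0.82 -0.68  0.93] 17.0
pred tip px [211.2 177.4]
tip in case -11.0 -97.5
[[ 42  39  41  45  48  57  58  58  54  51  42  42  43  42  43  42  43]
 [ 44  42  43  45  47  57  57  56  54  50  44  42  42  43  44  42  42]
 [ 45  44  46  46  48  54  57  58  55  50  47  41  43  42  44  42  43]
 [ 44  44  45  44  47  52  58  58  57  50  46  44  42  41  42  41  43]
 [ 44  47  47  45  46  54  56  58  54  50  45  42  42  44  41  43  42]
 [ 64  73  72  63  51  54  58  59  57  51  47  43  44  43  40  43  42]
 [114 126 120 106  75  53  50  53  54  50  42  43  41  43  41  43  41]
 [139 142 135 121  93  57  44  44  42  39  39  44  45  43  42  40  42]
 [139 139 129 113  89  58  43  39  33  37  36  41  42  45  43  42  42]
 [115 116 107  
[... 312 characters left out ...]
46  45  45  45  45  43  45]
 [ 86  82  78  74  70  66  63  59  56  49  43  45  41  38  40  40  38]
 [ 61  58  55  51  48  46  42  44  41  40  39  35  34  34  32  34  34]
 [ 41  40  39  38  35  34  34  33  32  32  34  33  29  30  33  31  28]
 [ 37  36  36  34  31  32  31  30  32  29  30  31  31  31  30  28  28]
 [ 31  35  32  32  31  32  32  29  31  30  30  31  30  32  33  31  30]
 [ 30  32  29  34  32  33  34  34  33  33  31  33  30  34  34  31  32]
 [ 30  34  32  34  34  31  30  33  32  30  32  33  32  33  32  33  34]
 [ 35  34  34  36  33  32  32  32  34  33  33  33  34  31  34  32  32]]
cols from 203 rows 165
model centre px [[184.9, 143.9], [185.1, 145.9], [185.4, 147.8], [185.6, 149.8]]
```

step_arm:
  moves:
    - [[0,0,0],[0,0,-0.1],-1]
    - [[0,0,0],[0,0,-0.3],-1]
    - [[0,0,0],[0.04,0.1,-0.47],-1]
    - [[0,0,0],[0.12,0.32,-0.47],-1]
    - [[0,0,0],[0.2,0.54,-0.47],-1]
    - [[0,0,0],[0.23,0.62,-0.47],-1]
    - [[0,0,0],[0.23,0.62,-0.47],-1]

```text
clock: 17.75
eef_pos: [533.4, -40.2, 197.2]
tcp_rot: [3.141, 0.0, -0.395]
contact_force: [0.2, 0.1, -0.9]
opening: 0.241
grasp_force: 79.3
```

step_arm:
  moves:
    - [[0,0,0],[0.08,0.22,0],-1]
    - [[0,0,0],[0.16,0.44,0],-1]
    - [[0,0,0],[0.21,0.57,0],-1]
    - [[0,0,0],[0.2285,0.625,0],-1]
    - [[0,0,0],[0.2285,0.625,0],-1]
    - [[0,0,0],[0.2285,0.625,0],-1]
    - [[0,0,0],[0.2285,0.625,0],-1]

```text
clock: 18.45
eef_pos: [528.4, -169.5, 197.2]
tcp_rot: [-3.141, 0.001, -0.391]
contact_force: [0.4, -0.2, -1.0]
opening: 0.243
grasp_force: 79.4
```

```bash
python3 - <<'E'
from h import *
apply(0,[.23,.62,-.47]);c=apply(0,[.2285,.625,0]); s=telemetry.sense(); print(s['contact_force'])
im=imaging.grab_frame('side'); cv2.imwrite('pics/s3.png',im[:,:,::-1])
a=cv2.imread('pics/s3.png')[150:320,150:340]; b=cv2.imread('pics/s2.png')
A=cv2.resize(a,(400,358)); cv2.imwrite('pics/s3c.png',np.hstack([A,cv2.resize(b,(400,358))]))
print(row(c,[528.14,-171.18,79,-.39]))
hsv=lambda i:cv2.cvtColor(i,cv2.COLOR_BGR2HSV)
E
```

```text
cmd [ 5.3389e+02 -3.8060e+01  1.9728e+02 -3.9000e-01] meas [ 528.4 -169.5  197.2] [-3.141e+00  1.000e-03 -3.910e-01]
cmd [ 5.2833e+02 -1.7104e+02  1.9728e+02 -3.9000e-01] meas [ 528.4 -169.5  197.2] [-3.141e+00  1.000e-03 -3.910e-01]
[ 0.35250722 -0.24948339 -0.99440071]
([0, 0, np.float64(-0.003)], [np.float64(-0.001), np.float64(0.001), np.float64(0.591)])
```

View pics/s3c.png

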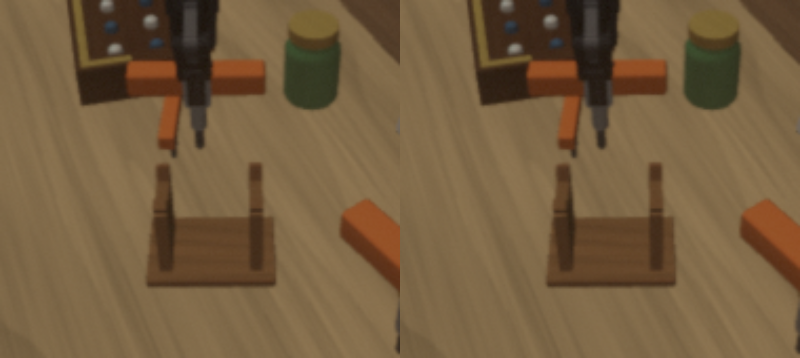

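The left panel (now) matches the right (just after picking): stylus upright, no slip. I lower it into the notches.

step_arm:
  moves:
    - [[0,0,0],[0,-0.001,0.1],-1]
    - [[0,0,0],[0,-0.001,0.25],-1]
    - [[0,0,0],[0,-0.001,0.4],-1]
    - [[0,0,0],[0,-0.001,0.5],-1]
    - [[0,0,0],[0,-0.001,0.55],-1]
    - [[0,0,0],[0,-0.001,0.58],-1]
    - [[0,0,0],[0,-0.001,0.59],-1]
    - [[0,0,0],[0,-0.001,0.59],-1]

```text
clock: 19.3
eef_pos: [529.0, -170.8, 79.9]
tcp_rot: [-3.141, -0.001, -0.392]
contact_force: [0.8, -0.1, -1.1]
opening: 0.246
grasp_force: 79.3
```

step_arm:
  moves:
    - [[0,0,0],[0,0,0],-1]
    - [[0,0,0],[0,0,0],-1]

```text
clock: 19.5
eef_pos: [528.9, -171.1, 80.1]
tcp_rot: [-3.141, -0.001, -0.392]
contact_force: [0.5, 0.1, -1.4]
opening: 0.244
grasp_force: 79.3
```

Still about 1.2 mm high, so I go down 1 mm, then release gently.

step_arm:
  moves:
    - [[0,0,0],[0,0,0.005],-1]
    - [[0,0,0],[0,0,0.005],-1]
    - [[0,0,0],[0,0,0.005],-0.45]
    - [[0,0,0],[0,0,0.005],-0.3]
    - [[0,0,0],[0,0,0.005],0]
    - [[0,0,0],[0,0,0.005],0.3]
    - [[0,0,0],[0,0,0.005],0.3]
    - [[0,0,0],[0,0,0.005],0.3]
  squeeze: 20

```text
clock: 20.3
eef_pos: [528.4, -170.9, 78.3]
tcp_rot: [-3.142, 0.0, -0.392]
contact_force: [-0.6, -0.2, -0.3]
opening: 0.65
grasp_force: 0.0
```

step_arm:
  moves:
    - [[0,0,0],[0,0,-0.1],0.3]
    - [[0,0,0],[0,0,-0.3],0.3]
    - [[0,0,0],[0,0,-0.55],0.3]
    - [[0,0,0],[0,0,-0.8],0.3]
    - [[0,0,0],[0,0,-1.0],0]
    - [[0,0,0],[0,0,-1.0],-0.5]
    - [[0,0,0],[0,0,-1.0],-1]
    - [[0,0,0],[0,0,-1.0],-1]

```text
clock: 21.1
eef_pos: [527.6, -170.6, 276.9]
tcp_rot: [3.141, 0.002, -0.392]
contact_force: [-0.2, -0.0, -0.1]
opening: 0.009
grasp_force: 0.0
```

```bash
python3 - <<'E'
from h import *
apply(0,[0,-.001,.59]);apply(0,[0,0,.005]);c=apply(0,[0,0,-1])
k=imaging.calibration('wrist'); im=imaging.grab_frame('wrist'); cv2.imwrite('pics/w5.png',im[:,:,::-1])
hsv=cv2.cvtColor(im,cv2.COLOR_RGB2HSV); m=cv2.inRange(hsv,(5,190,130),(20,255,255))
for ct in cv2.findContours(m,0,2)[0]:
    if cv2.contourArea(ct)>300:
        bx=cv2.boxPoints(cv2.minAreaRect(ct)); P=np.array([onz('wrist',q,107,k) for q in bx]); L=[np.linalg.norm(P[i]-P[i-1]) for i in range(4)]
        e=P[1]-P[0] if L[1]>L[0] else P[2]-P[1]
        print(bx.mean(0),P.mean(0).round(1),np.round(L[:2]),np.arctan2(e[1],e[0]))
im2=imaging.grab_frame('side'); cv2.imwrite('pics/s4.png',np.hstack([cv2.resize(im2[180:300,190:310,::-1],(380,380)),cv2.resize(im2[60:200,160:300,::-1],(380,380))]))
for cam in('top','side'):
    if cam=='top': imaging.grab_frame('top')
    print(cam,[(np.round(d['xy'],1).tolist(),round(d['conf'],2)) for d in imaging.mark_of(cam,'lid_tab')])
E
```

```text
cmd [ 5.2840e+02 -1.7085e+02  7.9280e+01 -3.9000e-01] meas [ 527.6 -170.6  276.9] [ 3.141e+00  2.000e-03 -3.920e-01]
cmd [ 5.2840e+02 -1.7085e+02  7.8280e+01 -3.9000e-01] meas [ 527.6 -170.6  276.9] [ 3.141e+00  2.000e-03 -3.920e-01]
cmd [ 5.2840e+02 -1.7085e+02  2.7828e+02 -3.9000e-01] meas [ 527.6 -170.6  276.9] [ 3.141e+00  2.000e-03 -3.920e-01]
[255. 165.] [ 527.5 -171.   107. ] [107.  20.] 2.7577584956871966
[340.01492   11.403709] [ 631.4 -297.3  107. ] [31. 72.] -1.3765472765888243
top [([141.9, 158.7], 0.78), ([238.3, 142.7], 0.54)]
side []
```

View pics/s4.png

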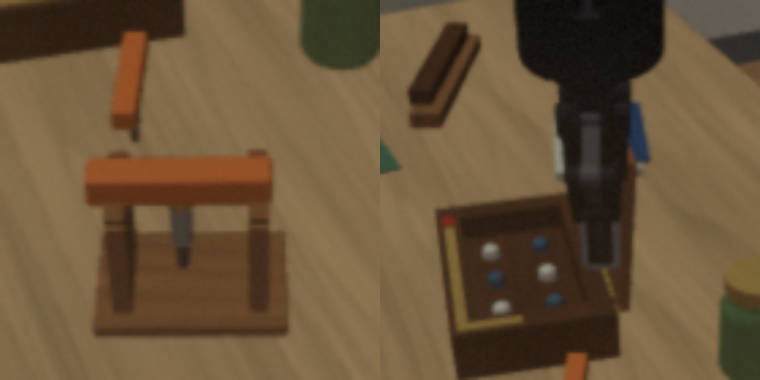

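The stylus lies level across both notches (wrist (527.5,−171.0), same as before), fingers clear. Next I go behind the lid with the fingers shut.

```bash
python3 - <<'E'
from h import *
c=cmd(); t=[710.6,162,293,-.182]
m=[(c[0]+t[0])/2,(c[1]+t[1])/2,293,-.29]; r1=row(c,m); print(r1)
print(row(m,t))
y=-.182;H=np.array([641.8,174.6]);X=np.array([np.cos(y),np.sin(y)])
print('down',(293-170)/200)
# arc
r0=120
pr=None
for th in np.r_[1.75,np.arange(1.65,0.0,-.05),0.0]:
    u=-r0*np.cos(th)+10.5*np.sin(th)+11; w=r0*np.sin(th)+10.5*np.cos(th)
    print(round(th,2),round(u,1),round(50+w,1),end=' | ')
E
```

```text
([0, 0, np.float64(-0.13)], [np.float64(0.103), np.float64(-0.943), np.float64(-0.074)])
([0, 0, -0.138], [np.float64(0.199), np.float64(-0.928), np.float64(-0.0)])
down 0.615
1.75 42.7 166.2 | 1.65 31.0 168.8 | 1.6 25.0 169.6 | 1.55 19.0 170.2 | 1.5 13.0 170.4 | 1.45 7.0 170.4 | 1.4 1.0 170.0 | 1.35 -5.0 169.4 | 1.3 -11.0 168.4 | 1.25 -16.9 167.2 | 1.2 -22.7 165.6 | 1.15 -28.4 163.8 | 1.1 -34.1 161.7 | 1.05 -39.6 159.3 | 1.0 -45.0 156.6 | 0.95 -50.3 153.7 | 0.9 -55.4 150.5 | 0.85 -60.3 147.1 | 0.8 -65.1 143.4 | 0.75 -69.6 139.5 | 0.7 -74.0 135.3 | 0.65 -78.2 131.0 | 0.6 -82.1 126.4 | 0.55 -85.8 121.7 | 0.5 -89.3 116.7 | 0.45 -92.5 111.7 | 0.4 -95.4 106.4 | 0.35 -98.1 101.0 | 0.3 -100.5 95.5 | 0.25 -102.7 89.9 | 0.2 -104.5 84.1 | 0.15 -106.1 78.3 | 0.1 -107.4 72.4 | 0.05 -108.3 66.5 | 0.0 -109.0 60.5 |
```

step_arm:
  moves:
    - [[0,0,-0.13],[0.103,-0.94,-0.07],-1]
    - [[0,0,-0.13],[0.103,-0.94,-0.07],-1]
    - [[0,0,-0.13],[0.103,-0.94,-0.07],-1]
    - [[0,0,-0.13],[0.103,-0.94,-0.07],-1]
    - [[0,0,-0.13],[0.103,-0.94,-0.07],-1]

```text
clock: 21.85
eef_pos: [621.2, -0.9, 291.9]
tcp_rot: [-3.14, -0.0, -0.287]
contact_force: [-1.0, -1.3, -0.3]
opening: -0.002
grasp_force: 0.0
```

step_arm:
  moves:
    - [[0,0,-0.138],[0.2,-0.93,0],-1]
    - [[0,0,-0.138],[0.2,-0.93,0],-1]
    - [[0,0,-0.138],[0.2,-0.93,0],-1]
    - [[0,0,-0.138],[0.2,-0.93,0],-1]
    - [[0,0,-0.138],[0.2,-0.93,0],-1]
    - [[0,0,-0.138],[0.2,-0.93,0],-1]

```text
clock: 22.45
eef_pos: [710.5, 161.8, 290.9]
tcp_rot: [3.14, 0.002, -0.181]
contact_force: [0.8, -0.8, 0.5]
opening: -0.001
grasp_force: 0.0
```

```bash
python3 - <<'E'
from h import *
apply(-.13,[.103,-.94,-.07]);c=apply(-.138,[.2,-.93,0])
H=np.array([641.8,174.6]);X=np.array([np.cos(.182),-np.sin(.182)])
print('u',(c[:2]-H)@X, row(c,[*(H+60*X),169,-.182]))
imaging.grab_frame('side');im=imaging.grab_frame('wrist')
a=imaging.grab_frame('side'); cv2.imwrite('pics/l1.png',np.hstack([cv2.resize(a[20:200,150:330,::-1],(400,400)),cv2.resize(im[:,:,::-1],(400,300)) if 0 else cv2.copyMakeBorder(cv2.resize(im[:,:,::-1],(400,300)),0,100,0,0,0)]))
E
```

```text
cmd [ 6.1931e+02 -5.0100e+00  2.9228e+02 -2.9000e-01] meas [710.5 161.8 290.9] [ 3.14e+00  2.00e-03 -1.81e-01]
cmd [ 7.1086e+02  1.6176e+02  2.9228e+02 -1.8000e-01] meas [710.5 161.8 290.9] [ 3.14e+00  2.00e-03 -1.81e-01]
u 70.24728537954742 ([0, 0, np.float64(0.0)], [np.float64(-0.051), np.float64(-0.001), np.float64(0.616)])
```

View pics/l1.png

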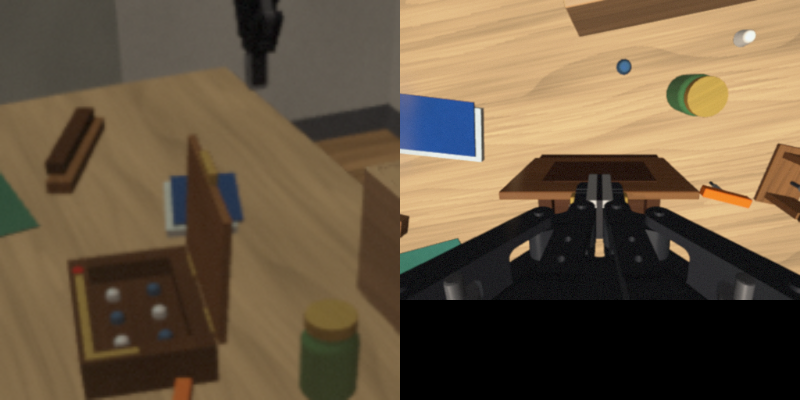

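step_arm:
  moves:
    - [[0,0,0],[0,0,0.15],-1]
    - [[0,0,0],[0,0,0.35],-1]
    - [[0,0,0],[0,0,0.5],-1]
    - [[0,0,0],[0,0,0.6],-1]
    - [[0,0,0],[0,0,0.61],-1]
    - [[0,0,0],[0,0,0.61],-1]

```text
clock: 23.2
eef_pos: [710.8, 160.7, 170.7]
tcp_rot: [3.141, 0.0, -0.183]
contact_force: [-0.4, 0.6, 0.5]
opening: 0.003
grasp_force: 0.0
```

step_arm:
  moves:
    - [[0,0,0],[-0.04,0,0],-1]
    - [[0,0,0],[-0.08,0,0],-1]
    - [[0,0,0],[-0.12,0,0],-1]
    - [[0,0,0],[-0.155,0,0],-1]
    - [[0,0,0],[-0.19,0,0],-1]
    - [[0,0,0],[-0.225,0,0],-1]
    - [[0,0,0],[-0.255,0,0],-1]
    - [[0,0,0],[-0.285,0,0],-1]

```text
clock: 24.0
eef_pos: [654.6, 172.2, 170.5]
tcp_rot: [-3.141, -0.001, -0.182]
contact_force: [1.7, -0.3, 0.7]
opening: 0.001
grasp_force: 0.3
```

step_arm:
  moves:
    - [[0,0,0],[-0.03,0,0],-1]
    - [[0,0,0],[-0.06,0,0.002],-1]
    - [[0,0,0],[-0.09,0,0.005],-1]
    - [[0,0,0],[-0.12,0,0.01],-1]
    - [[0,0,0],[-0.15,0,0.016],-1]
    - [[0,0,0],[-0.18,0,0.024],-1]
    - [[0,0,0],[-0.208,0,0.033],-1]
    - [[0,0,0],[-0.235,0,0.043],-1]

```text
clock: 24.8
eef_pos: [607.9, 180.7, 161.5]
tcp_rot: [3.142, 0.0, -0.182]
contact_force: [1.0, 0.0, 4.0]
opening: -0.0
grasp_force: 1.3
```

```bash
python3 - <<'E'
from h import *
a=imaging.grab_frame('side'); cv2.imwrite('pics/l2.png',cv2.resize(a[60:220,150:330,::-1],(720,600)))
E
```

```text
(no output)
```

View pics/l2.png

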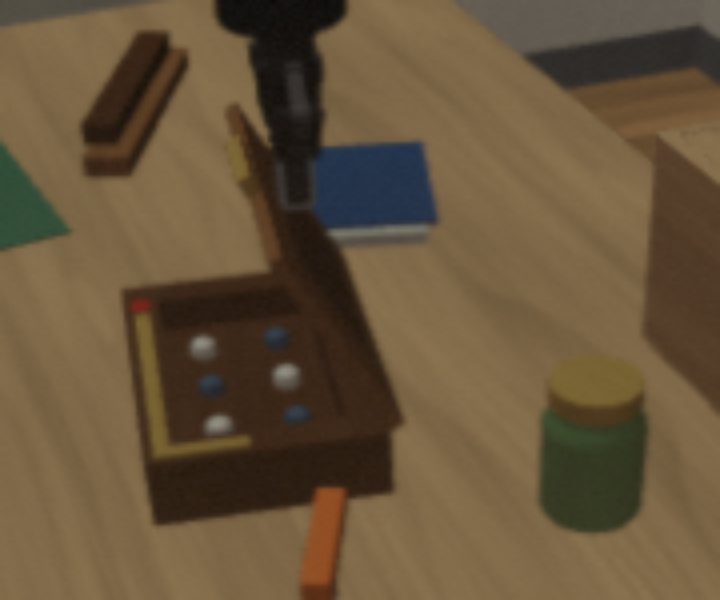

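The lid follows the fingers (about 1.1 rad; its tab edge is at (240,150) in the crop). I continue along the arc.

step_arm:
  moves:
    - [[0,0,0],[-0.028,0,0.012],-1]
    - [[0,0,0],[-0.055,0,0.026],-1]
    - [[0,0,0],[-0.082,0,0.04],-1]
    - [[0,0,0],[-0.107,0,0.056],-1]
    - [[0,0,0],[-0.132,0,0.073],-1]
    - [[0,0,0],[-0.156,0,0.092],-1]
    - [[0,0,0],[-0.178,0,0.111],-1]
    - [[0,0,0],[-0.2,0,0.132],-1]

```text
clock: 25.65
eef_pos: [568.8, 187.9, 134.9]
tcp_rot: [3.142, 0.0, -0.182]
contact_force: [-0.1, 0.3, 3.0]
opening: -0.001
grasp_force: 1.1
```

step_arm:
  moves:
    - [[0,0,0],[-0.021,0,0.022],-1]
    - [[0,0,0],[-0.04,0,0.044],-1]
    - [[0,0,0],[-0.059,0,0.068],-1]
    - [[0,0,0],[-0.076,0,0.093],-1]
    - [[0,0,0],[-0.092,0,0.118],-1]
    - [[0,0,0],[-0.107,0,0.144],-1]
    - [[0,0,0],[-0.12,0,0.172],-1]
    - [[0,0,0],[-0.132,0,0.199],-1]

```text
clock: 26.45
eef_pos: [543.0, 192.6, 94.9]
tcp_rot: [3.142, 0.0, -0.182]
contact_force: [-1.0, 0.1, 2.5]
opening: 0.0
grasp_force: 0.9
```

step_arm:
  moves:
    - [[0,0,0],[-0.011,0,0.028],-1]
    - [[0,0,0],[-0.02,0,0.057],-1]
    - [[0,0,0],[-0.028,0,0.086],-1]
    - [[0,0,0],[-0.034,0,0.115],-1]
    - [[0,0,0],[-0.039,0,0.14],-1]
    - [[0,0,0],[-0.042,0,0.16],-1]
    - [[0,0,0],[-0.042,0,0.17],-1]
    - [[0,0,0],[-0.042,0,0.174],-1]

```text
clock: 27.25
eef_pos: [534.8, 194.1, 60.5]
tcp_rot: [3.141, 0.001, -0.182]
contact_force: [-4.2, 0.5, 8.7]
opening: 0.001
grasp_force: 4.3
```

step_arm:
  moves:
    - [[0,0,0],[0,0,0.004],-1]
    - [[0,0,0],[0,0,0.004],-1]
    - [[0,0,0],[0,0,0.004],-1]

```text
clock: 27.55
eef_pos: [534.8, 194.1, 60.5]
tcp_rot: [3.142, 0.0, -0.182]
contact_force: [-3.9, 0.5, 8.4]
opening: -0.001
grasp_force: 4.1
```

step_arm:
  moves:
    - [[0,0,0],[0,0,-0.1],-1]
    - [[0,0,0],[0,0,-0.3],-1]
    - [[0,0,0],[0,0,-0.5],-1]
    - [[0,0,0],[0,0,-0.7],-1]
    - [[0,0,0],[-0.3,0,-0.9],-1]
    - [[0,0,0],[-0.5,0.2,-0.9],-1]
    - [[0,0,0],[-0.5,0.5,-0.9],-1]
    - [[0,0,0],[-0.5,0.5,-0.9],-1]

```text
clock: 28.35
eef_pos: [416.3, 112.1, 240.4]
tcp_rot: [3.141, -0.001, -0.18]
contact_force: [1.3, -0.6, 0.5]
opening: 0.0
grasp_force: 0.0
```

```bash
python3 - <<'E'
from h import *
a=imaging.grab_frame('side')
cv2.imwrite('pics/f1.png',cv2.resize(a[100:300,150:350,::-1],(600,600)))
print(telemetry.sense()['contact_force'])
imaging.grab_frame('top')
for cam in('side','top'):
    for n in ('lid_tab','stylus'): print(cam,n,[(np.round(d['xy'],1).tolist(),round(d['conf'],2)) for d in imaging.mark_of(cam,n)])
H=np.array([641.8,174.6]);X=np.array([np.cos(.182),-np.sin(.182)])
for z in (60.5,67): p=[*(H-157.5*X),z]; print(z,proj('side',p),proj('top',p))
E
```

```text
[-2.47016487 -1.04095062  0.05703808]
side lid_tab [([179.5, 154.3], 0.88), ([183.5, 142.4], 0.45), ([239.3, 154.1], 0.44)]
side stylus [([229.5, 204.5], 0.86), ([346.5, 277.7], 0.67), ([245.6, 236.4], 0.62)]
top lid_tab [([141.6, 252.6], 0.92), ([201.8, 117.0], 0.39)]
top stylus [([319.4, 233.8], 0.82), ([405.4, 179.5], 0.76), ([252.1, 227.5], 0.58)]
60.5 [[178.48212565 155.72912136]] [[141.58954358 250.65041377]]
67 [[178.12916803 153.6104854 ]] [[140.57688552 250.91101696]]
```

View pics/f1.png

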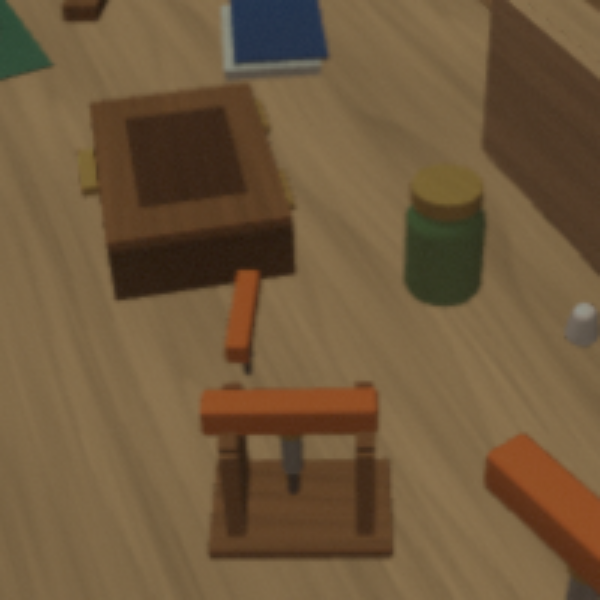

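The side view shows the lid flush on the case and the stylus level in its cradle. The lid stopped hard at z = 60.5 mm under 8 N, which is exactly its closed height. The jar and thimbles are where they were, so I hand in.

```bash
python3 -c "
from rig import r
print(r.sign_off())"
```

```text
the job is handed in; nothing more can be done
None
```

The job is handed in, though the verdict was not shown. The tip was run along the brass from the red dot round the corner to the plain end, the stylus is back in its cradle's notches, and the lid is closed.

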